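# Reload the purifier jug and put its tools away

### The arm

A 6-joint arm with a two-finger parallel gripper is mounted at the origin on the work surface. World frame = base frame: x ahead of the robot, y to its left, z up, the work surface at z = 0. Lengths are in m, angles in rad, forces in N, time in s.
With the tool pointing down it reaches from about 0.225 to 0.875 m from the base axis. Payload 3.4 kg.
Tool frame: the origin (TCP) lies at the very end of the fingers, on their centre line; the grasp point (between the pads) lies manip.grip_point_offset behind it (manip.grip_point_offset is the distance from the TCP to the grasp point, in m); z points along the fingers, y is the line along which they close (so a half turn about z gives the same grasp; the last joint's range is limited). The gripper opens to 85 mm and grips with 20 to 120 N. Pads are 22 mm wide; open, the fingers measure 114 mm over their backs; the gripper's body (76 mm by 85 mm) begins 54 mm behind the grasp point. The pads swing forward as they close: fully open they stand 13 mm farther back than shut.
Start: joints at [-1.437, 0.276, 1.505, -0, 1.361, -0.121], TCP at [0.145, -0.556, 0.231] pointing down, gripper open.
Joint ranges: [-2.89, 2.89], [-0.75, 2.08], [0.22, 2.7], [-1.18, 4.32], [0.11, 2.71], [-2.7, 2.7]. Speed limits (rad/s): [2.57, 2.57, 3.14, 3.14, 3.14, 3.14].

### API

Orientations are given as a unit quaternion [w, x, y, z].
In Python, from rig import manip gives the robot as it stands.
- The arm moves only by the shell command python3 -m pendant 'ROWS' [FORCE]. ROWS is JSON, a list of rows, each an object of numbers: "jaw": the opening, from -1 (shut) to 1 (fully open); "tx", "ty", "tz": the shift along the world's x, y, z in cm; "ax", "ay", "az": the turn, a rotation vector about the world's x, y, z in degrees. In form: [{"jaw": .., "tx": .., "ty": .., "tz": .., "ax": .., "ay": .., "az": ..}, ...]. A call has 1 to 10 rows; each row is the pose to reach, as a shift and turn from the pose commanded when the call began; what a row does not reach only later rows make up. A row lasts 1/8 s, in which the tool goes at most 62.5 mm and 10.7 degrees, less where a joint would pass 70% of its speed; a pose out of reach is approached as far as the arm can. A call with a gripper value outside its range is refused whole. The fingers move at their own pace and stop on an object; FORCE is the grip in N (left out, the last holds). Time passes only in rows, so rows that repeat a pose let the fingers close. It gives the time, the measured TCP pose, the force, the opening and the grip force at its end, in the units of the state.
- manip.get_state(): the state, without advancing time (a new reading comes with each control period).
- manip.get_image(name): name is "scene" or "top" or "wrist"; returns a dict with "pixels" (384x512x3 uint8, blue, green, red), "depth" (384x512 float32, m along the optical axis (not along the pixel's ray), 0 where there is no reading), "fx", "fy", "cx", "cy" (pixels), "pose" (4x4, takes a point from camera to world coordinates). Camera axes: x right, y down, z forward; pixel columns grow to the right and rows downward; lengths in m; the calibration is good to about 2 mm. A picture is of the moment at which its call begins.
- manip.sign_off(): hands the job in; it is judged then, once.
The state is a dict: "clock": time; "qpos": joint angles; "qd": joint speeds; "effort": joint torques, N m; "position": TCP position; "ee_rot": TCP orientation; "contact_force": force on the tool from outside, world axes, zero at the start; "moment": the same for the moment, N m; "width": finger opening in m; "gripper_force": force on a finger pad.
Only numpy, scipy, OpenCV 4.12 (cv2) and the standard library are available. Lean on these libraries where they do the work, as an engineer would, in place of code of your own. Each camera call takes 0.05 s, during which the arm holds its last target. There are 200 camera calls.

### The job

Swing the purifier jug's lid wide open, drop every blue filter cartridge on the ledge, knob up, into a pocket of its own in the cage inside, and then close the lid fully. Also lay the brush flat in the tray's blue compartment and the orange spanner flat in the yellow one, each with its head at the tray's black end. Leave the steel cups, the saucer and the glass tumbler where they stand.

Things in the scene. Friction and masses are not known exactly. Their poses are not given: they have to be found in the camera images.
- pocket0 (a point): Cage pocket inside the jug at its front (-x) right (-y): a square well 64 mm wide, its walls 34 mm high and 6 mm thick, open upwards. This point is the centre of its floor, 50 mm above the ledge; axes as the jug's. Pockets lie on a 2 x 2 grid of 70 mm pitch; the jug's inner walls stand 53 mm from the centres of the nearest pockets and rise 90 mm above the floor.
- pocket1 (a point): The same, front (-x) left (+y).
- pocket2 (a point): The same, back (+x, hinge side) right (-y).
- pocket3 (a point): The same, back (+x) left (+y).
- jug: White square plastic purifier jug, fixed to the ledge, 192 x 192 mm, rim 140 mm high, open at the top under its lid; 8 mm walls, a small grey tap at the front, low down. Origin: centre of its underside; z up, -x is its front, +x the hinge side.
- lid (a joint): Angle of the jug's hinged white lid: 0 shut, grows as its front edge is lifted, 1.9 is the stop (leaning back past upright). A stiff friction hinge (0.28 N m): the lid, 196 x 196 x 8 mm, stays at whatever angle it is left.
- lid_tab (a point): Grip point on the lid's upright blue tab at the middle of its front edge: the tab is 26 mm wide along the hinge's direction, 12 mm thick and 40 mm tall; this point is 27 mm above the lid's upper face and 13 mm below the tab's top. It turns with the lid: x and z axes as the jug's when shut, y along the hinge.
- lid_hinge (a point): Middle of the lid's hinge line (along the jug's y), on the jug's back rim. With the lid shut the tab point lies 180 mm in front (-x) of it and 35 mm above.
- tray: Green melamine tray fixed to the ledge, 202 x 160 mm, floor 4 mm thick, walls 18 mm high; two compartments side by side, each 190 mm long (x) and about 72 mm wide (y): blue floor at +y, yellow floor at -y. The end wall at +x is black: the head end. Origin: centre of its underside, z up.
- bay_brush (a point): Centre of the blue compartment's floor (top face); x along the compartment to the black end, z up.
- bay_spanner (a point): Centre of the yellow compartment's floor (top face); x along the compartment to the black end, z up.
- cart0: Blue squat filter cartridge standing upright: blue body 54 mm dia, 55 mm tall with a white band, and on top a white round knob 24 mm dia, 28 mm tall (83 mm in all); 120 g. Origin: centre of the underside, z up through the knob. May be absent (None).
- cart1: Blue squat filter cartridge standing upright: blue body 54 mm dia, 55 mm tall with a white band, and on top a white round knob 24 mm dia, 28 mm tall (83 mm in all); 120 g. Origin: centre of the underside, z up through the knob. May be absent (None).
- cart2: Blue squat filter cartridge standing upright: blue body 54 mm dia, 55 mm tall with a white band, and on top a white round knob 24 mm dia, 28 mm tall (83 mm in all); 120 g. Origin: centre of the underside, z up through the knob. May be absent (None).
- cart3: Blue squat filter cartridge standing upright: blue body 54 mm dia, 55 mm tall with a white band, and on top a white round knob 24 mm dia, 28 mm tall (83 mm in all); 120 g. Origin: centre of the underside, z up through the knob. May be absent (None).
- brush: Scrubbing brush lying flat, 150 mm long: white handle 18 mm wide, 18 mm tall, 100 mm long (x -75 to +25 mm), blue head 34 mm wide, 20 mm tall, 50 mm long at +x. 60 g. Origin: middle of its length, on the underside; x along it towards the head, z up. Balances near the origin.
- brush_tip (a point): Head end of the brush, 75 mm from its origin along +x.
- spanner: Orange plastic hook spanner lying flat, 151 mm long: handle 18 mm wide, 16 mm tall, from x -75 to +31 mm; C-shaped hook head 50 mm wide, 12.5 mm tall at +x. 60 g. Origin: middle of its length, on the underside; x along it towards the head, z up. Balances near the origin.
- spanner_tip (a point): Head end of the spanner, 75 mm from its origin along +x.
- cup_a: Stainless steel cup, 72 mm dia, 80 mm tall; leave alone. Origin: centre of underside.
- cup_b: Second stainless steel cup, the same size; leave alone.
- saucer: Green melamine saucer, 120 mm dia, 16 mm tall; leave alone. Origin: centre of underside.
- tumbler: Glass tumbler, 68 mm dia, 85 mm tall; leave alone. Origin: centre of underside.
Things that resemble listed ones, but are neither listed nor needed, are in the scene too. There is more than one size of the spanner; the one meant has the size given above.

How it is judged:
On the way, in this order (a step that is already met when the one before it is completed fails the run):
1. the jug's lid is swung wide open (over 1.2 rad) (value of joint lid above 1.2 rad), for 0.2 s.
2. every cartridge stands in a pocket, with the lid still open (((horizontal distance between cart0 and pocket0 below 0.009 m and z of cart0 in the frame of pocket0 between -0.005 and 0.006 m and angle between cart0's own z axis and vertical below 0.12 rad) or (horizontal distance between cart0 and pocket1 below 0.009 m and z of cart0 in the frame of pocket1 between -0.005 and 0.006 m and angle between cart0's own z axis and vertical below 0.12 rad) or (horizontal distance between cart0 and pocket2 below 0.009 m and z of cart0 in the frame of pocket2 between -0.005 and 0.006 m and angle between cart0's own z axis and vertical below 0.12 rad) or (horizontal distance between cart0 and pocket3 below 0.009 m and z of cart0 in the frame of pocket3 between -0.005 and 0.006 m and angle between cart0's own z axis and vertical below 0.12 rad)) and ((horizontal distance between cart1 and pocket0 below 0.009 m and z of cart1 in the frame of pocket0 between -0.005 and 0.006 m and angle between cart1's own z axis and vertical below 0.12 rad) or (horizontal distance between cart1 and pocket1 below 0.009 m and z of cart1 in the frame of pocket1 between -0.005 and 0.006 m and angle between cart1's own z axis and vertical below 0.12 rad) or (horizontal distance between cart1 and pocket2 below 0.009 m and z of cart1 in the frame of pocket2 between -0.005 and 0.006 m and angle between cart1's own z axis and vertical below 0.12 rad) or (horizontal distance between cart1 and pocket3 below 0.009 m and z of cart1 in the frame of pocket3 between -0.005 and 0.006 m and angle between cart1's own z axis and vertical below 0.12 rad)) and ((horizontal distance between cart2 and pocket0 below 0.009 m and z of cart2 in the frame of pocket0 between -0.005 and 0.006 m and angle between cart2's own z axis and vertical below 0.12 rad) or (horizontal distance between cart2 and pocket1 below 0.009 m and z of cart2 in the frame of pocket1 between -0.005 and 0.006 m and angle between cart2's own z axis and vertical below 0.12 rad) or (horizontal distance between cart2 and pocket2 below 0.009 m and z of cart2 in the frame of pocket2 between -0.005 and 0.006 m and angle between cart2's own z axis and vertical below 0.12 rad) or (horizontal distance between cart2 and pocket3 below 0.009 m and z of cart2 in the frame of pocket3 between -0.005 and 0.006 m and angle between cart2's own z axis and vertical below 0.12 rad)) and ((horizontal distance between cart3 and pocket0 below 0.009 m and z of cart3 in the frame of pocket0 between -0.005 and 0.006 m and angle between cart3's own z axis and vertical below 0.12 rad) or (horizontal distance between cart3 and pocket1 below 0.009 m and z of cart3 in the frame of pocket1 between -0.005 and 0.006 m and angle between cart3's own z axis and vertical below 0.12 rad) or (horizontal distance between cart3 and pocket2 below 0.009 m and z of cart3 in the frame of pocket2 between -0.005 and 0.006 m and angle between cart3's own z axis and vertical below 0.12 rad) or (horizontal distance between cart3 and pocket3 below 0.009 m and z of cart3 in the frame of pocket3 between -0.005 and 0.006 m and angle between cart3's own z axis and vertical below 0.12 rad)) and value of joint lid above 0.6 rad), for 0.2 s.
At the end, for the whole second after the job is handed in: Each cartridge stands upright (0.12 rad) on its own pocket floor (9 mm off centre, 6 mm up at most); lid under 0.05 rad; brush and spanner flat and still in their compartments (origin within 26 mm along, 28 mm across, 8 mm up; aligned within 0.3 rad), heads to the black end (((horizontal distance between cart0 and pocket0 below 0.009 m and z of cart0 in the frame of pocket0 between -0.005 and 0.006 m and angle between cart0's own z axis and vertical below 0.12 rad) or (horizontal distance between cart0 and pocket1 below 0.009 m and z of cart0 in the frame of pocket1 between -0.005 and 0.006 m and angle between cart0's own z axis and vertical below 0.12 rad) or (horizontal distance between cart0 and pocket2 below 0.009 m and z of cart0 in the frame of pocket2 between -0.005 and 0.006 m and angle between cart0's own z axis and vertical below 0.12 rad) or (horizontal distance between cart0 and pocket3 below 0.009 m and z of cart0 in the frame of pocket3 between -0.005 and 0.006 m and angle between cart0's own z axis and vertical below 0.12 rad)) and ((horizontal distance between cart1 and pocket0 below 0.009 m and z of cart1 in the frame of pocket0 between -0.005 and 0.006 m and angle between cart1's own z axis and vertical below 0.12 rad) or (horizontal distance between cart1 and pocket1 below 0.009 m and z of cart1 in the frame of pocket1 between -0.005 and 0.006 m and angle between cart1's own z axis and vertical below 0.12 rad) or (horizontal distance between cart1 and pocket2 below 0.009 m and z of cart1 in the frame of pocket2 between -0.005 and 0.006 m and angle between cart1's own z axis and vertical below 0.12 rad) or (horizontal distance between cart1 and pocket3 below 0.009 m and z of cart1 in the frame of pocket3 between -0.005 and 0.006 m and angle between cart1's own z axis and vertical below 0.12 rad)) and ((horizontal distance between cart2 and pocket0 below 0.009 m and z of cart2 in the frame of pocket0 between -0.005 and 0.006 m and angle between cart2's own z axis and vertical below 0.12 rad) or (horizontal distance between cart2 and pocket1 below 0.009 m and z of cart2 in the frame of pocket1 between -0.005 and 0.006 m and angle between cart2's own z axis and vertical below 0.12 rad) or (horizontal distance between cart2 and pocket2 below 0.009 m and z of cart2 in the frame of pocket2 between -0.005 and 0.006 m and angle between cart2's own z axis and vertical below 0.12 rad) or (horizontal distance between cart2 and pocket3 below 0.009 m and z of cart2 in the frame of pocket3 between -0.005 and 0.006 m and angle between cart2's own z axis and vertical below 0.12 rad)) and ((horizontal distance between cart3 and pocket0 below 0.009 m and z of cart3 in the frame of pocket0 between -0.005 and 0.006 m and angle between cart3's own z axis and vertical below 0.12 rad) or (horizontal distance between cart3 and pocket1 below 0.009 m and z of cart3 in the frame of pocket1 between -0.005 and 0.006 m and angle between cart3's own z axis and vertical below 0.12 rad) or (horizontal distance between cart3 and pocket2 below 0.009 m and z of cart3 in the frame of pocket2 between -0.005 and 0.006 m and angle between cart3's own z axis and vertical below 0.12 rad) or (horizontal distance between cart3 and pocket3 below 0.009 m and z of cart3 in the frame of pocket3 between -0.005 and 0.006 m and angle between cart3's own z axis and vertical below 0.12 rad)) and x of brush in the frame of bay_brush between -0.026 and 0.026 m and y of brush in the frame of bay_brush between -0.028 and 0.028 m and z of brush in the frame of bay_brush between -0.005 and 0.008 m and angle between each of brush, spanner's own z axis and vertical below 0.2 rad and angle between the x axis of brush and the x axis of bay_brush, either way round below 0.3 rad and x of brush_tip in the frame of bay_brush above 0.03 m and linear speed of each of brush, spanner below 0.02 m/s and x of spanner in the frame of bay_spanner between -0.026 and 0.026 m and y of spanner in the frame of bay_spanner between -0.028 and 0.028 m and z of spanner in the frame of bay_spanner between -0.005 and 0.008 m and angle between the x axis of spanner and the x axis of bay_spanner, either way round below 0.3 rad and x of spanner_tip in the frame of bay_spanner above 0.03 m and value of joint lid below 0.05 rad); the robot touches nothing.
It fails at once if the cup_a is moved over 40 mm or tipped (distance of cup_a from where it was at the start of the episode above 0.04 m or angle between cup_a's own z axis and vertical above 0.5 rad).
It fails at once if the cup_b is moved over 40 mm or tipped (distance of cup_b from where it was at the start of the episode above 0.04 m or angle between cup_b's own z axis and vertical above 0.5 rad).
It fails at once if the saucer is moved over 40 mm or tipped (distance of saucer from where it was at the start of the episode above 0.04 m or angle between saucer's own z axis and vertical above 0.5 rad).
It fails at once if the tumbler is moved over 40 mm or tipped (distance of tumbler from where it was at the start of the episode above 0.04 m or angle between tumbler's own z axis and vertical above 0.5 rad).
Of cart0, cart1, cart2, cart3 only 2 to 4 are there at a start; the rules pass over those that are not, and their reading is None.
At some moment in a run one of cart0, cart1, cart2, cart3, brush, spanner may be knocked a few centimetres aside while the robot is not near it.
It also fails if it takes over 210 s, if anything falls off the work surface, if the arm or the gripper's body presses on something with over 40 N, if the wrist force passes 120 N, or if a joint passes its speed limit or range.

## Working session

There is one attempt and no reset: what is moved stays moved. The work goes in short steps, Python scripts to look and compute and a shell command to move; the robot and the scene stay as the last step left them, time stands still between calls to the robot, and variables do not carry over. Pictures are saved under pics/ and viewed, at most 14 in all, crops included, and the job is handed in when it is done.

```bash
mkdir -p pics; ls; cat > h.py <<'E'
from rig import manip
import numpy as np, cv2
def snap(n):
    im=manip.get_image(n); np.save(f'/tmp/{n}.npy',im,allow_pickle=True); return im
def load(n): return np.load(f'/tmp/{n}.npy',allow_pickle=True).item()
def world(im):
    d=im['depth']; v,u=np.mgrid[:d.shape[0],:d.shape[1]]
    p=np.stack([(u-im['cx'])/im['fx']*d,(v-im['cy'])/im['fy']*d,d,np.ones_like(d)],-1)
    w=p@np.array(im['pose']).T; w=w[...,:3]; w[d==0]=np.nan; return w
E
python3 - <<'E'
from h import *
print(manip.get_state(), manip.grip_point_offset)
for n in ['top','scene']:
    im=snap(n); print(n,im['fx'],im['cx'],im['cy'],np.round(im['pose'],3).tolist())
    cv2.imwrite(f'pics/{n}0.png',cv2.resize(im['pixels'],(800,600)))
E
```

```text
pics
{'clock': 0.0, 'qpos': array([-1.43696873e+00,  2.76599759e-01,  1.50615282e+00,  1.96216106e-05,
        1.36067428e+00, -1.21008232e-01]), 'qd': array([ 0.00130868,  0.00016407,  0.00047034,  0.00010392, -0.00144174,
        0.00063123]), 'effort': array([-8.00860180e-04, -4.16782844e+01, -2.45808560e+01, -4.07461230e-04,
        1.10542215e-02,  1.87033254e-05]), 'position': array([ 0.1448758 , -0.55590371,  0.23042914]), 'ee_rot': array([-9.17145442e-04,  9.91893158e-01,  1.27071325e-01,  3.71464516e-06]), 'contact_force': array([0.16886376, 0.21074009, 0.06132544]), 'moment': array([-0.04464611, -0.00166738, -0.0144    ]), 'gripper_force': 0.0, 'width': 0.08520163211164572} 0.0187
top 452.3571742282742 250.88414873027665 180.7922234334126 [[0.012, -0.991, 0.133, 0.333], [-1.0, -0.011, 0.005, -0.013], [-0.003, -0.133, -0.991, 1.345], [0.0, 0.0, 0.0, 1.0]]
scene 497.70609856466785 249.4611954678269 199.7532799427406 [[-0.883, 0.367, -0.293, 0.891], [0.47, 0.67, -0.575, 0.766], [-0.015, -0.645, -0.764, 1.134], [0.0, 0.0, 0.0, 1.0]]
```

View pics/top0.png

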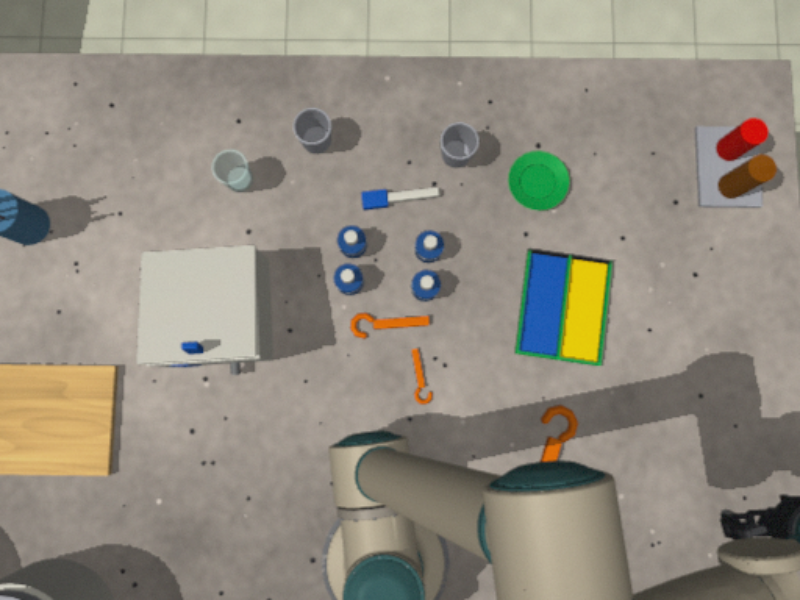

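View pics/scene0.png

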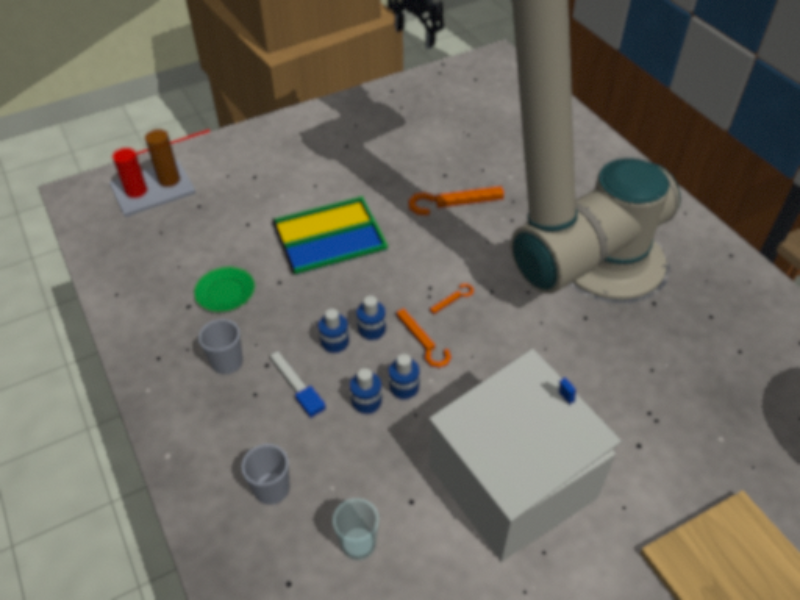

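Top view (800×600 pixels): the jug is at (198,305), with its tab at (192,347) and the hinge at the far side. There are four cartridges, at (351,240), (429,245), (348,278) and (426,284). The brush is at (400,197) with its head on the left, and the tray is at (565,307) with its black end at the top.

Spanner candidates are (390,323), a small one at (421,375) and a large one at (555,430). The other blue thing that could be confused is a blue bottle at (20,218). I'll measure these.

```bash
cat >> h.py <<'E'
def masks(im):
    hsv=cv2.cvtColor(im['pixels'],cv2.COLOR_BGR2HSV); H,S,V=[hsv[...,i].astype(int) for i in range(3)]
    return dict(orange=(H>5)&(H<18)&(S>170)&(V>120),blue=(H>100)&(H<125)&(S>130)&(V>50),yellow=(H>22)&(H<35)&(S>180),white=(S<30)&(V>165))
def blobs(im,c,amin=30):
    w=world(im); n,l,st,_=cv2.connectedComponentsWithStats(masks(im)[c].astype(np.uint8),connectivity=8)
    for i in range(1,n):
        if st[i,4]<amin: continue
        q=w[l==i]; q=q[~np.isnan(q[:,0])]
        if len(q)<10: continue
        (cx,cy),(a,b),t=cv2.minAreaRect((q[:,:2]*1000).astype(np.float32))
        print(c,'px',st[i,:4],'mean',q.mean(0).round(3),'rect c',round(cx),round(cy),'size',round(a),round(b),'ang',round(t,1),'z',np.percentile(q[:,2],[5,50,98]).round(3))
E
python3 - <<'E'
from h import *
for n in ['top','scene']:
    im=load(n); print(n)
    for c in ['orange','blue','yellow','white']: blobs(im,c,25)
im=load('top');p=im['pixels']
a=cv2.resize(p[100:270,205:405],(800,600+80),interpolation=cv2.INTER_CUBIC)
cv2.imwrite('pics/c1.png',cv2.resize(a,(700,595)))
E
```

```text
top
orange px [479  99  18  17] mean [ 0.71  -0.659  0.13 ] rect c 724 -686 size 45 112 ang 28.4 z [0.126 0.13  0.135]
orange px [225 201  50  15] mean [0.436 0.002 0.015] rect c 431 -3 size 42 145 ang 0.1 z [0.009 0.015 0.022]
orange px [264 223  12  35] mean [ 0.336 -0.058  0.01 ] rect c 339 -62 size 100 27 ang 4.7 z [0.003 0.01  0.017]
orange px [347 261  23  35] mean [ 0.234 -0.313  0.024] rect c 229 -249 size 92 208 ang 5.7 z [0.012 0.019 0.028]
blue px [232 121  16  13] mean [0.673 0.03  0.019] rect c 675 30 size 34 49 ang 8.8 z [0.011 0.02  0.025]
blue px [217 145  17  17] mean [0.584 0.07  0.055] rect c 587 70 size 47 48 ang 89.1 z [0.051 0.055 0.06 ]
blue px [266 148  18  18] mean [ 0.576 -0.073  0.055] rect c 579 -74 size 48 49 ang 63.7 z [0.05  0.056 0.061]
blue px [333 162  30  65] mean [ 0.477 -0.294  0.004] rect c 478 -293 size 69 189 ang 82.5 z [-0.     0.004  0.01 ]
blue px [214 169  18  18] mean [0.513 0.075 0.056] rect c 515 76 size 49 47 ang 19.7 z [0.051 0.056 0.061]
blue px [264 173  18  18] mean [ 0.503 -0.067  0.055] rect c 504 -68 size 48 49 ang 21.0 z [0.05  
[... 8816 characters left out ...]
.08  0.083 0.088]
white px [ 46 234   8  19] mean [ 1.109 -0.859 -0.749] rect c 1110 -869 size 14 123 ang 1.4 z [-0.756 -0.749 -0.74 ]
white px [230 237   7   5] mean [0.588 0.071 0.083] rect c 587 70 size 18 16 ang 56.1 z [0.078 0.083 0.086]
white px [ 60 275   9  24] mean [ 1.109 -0.597 -0.75 ] rect c 1110 -607 size 15 129 ang 1.8 z [-0.758 -0.75  -0.741]
white px [377 289  15  11] mean [0.374 0.407 0.14 ] rect c 374 407 size 47 4 ang 6.1 z [0.136 0.14  0.144]
white px [ 70 307   5  12] mean [ 1.109 -0.464 -0.751] rect c 1109 -466 size 56 13 ang 86.0 z [-0.757 -0.752 -0.742]
white px [ 79 333   5  13] mean [ 1.109 -0.329 -0.749] rect c 1109 -330 size 63 13 ang 86.8 z [-0.757 -0.75  -0.741]
```

View pics/c1.png

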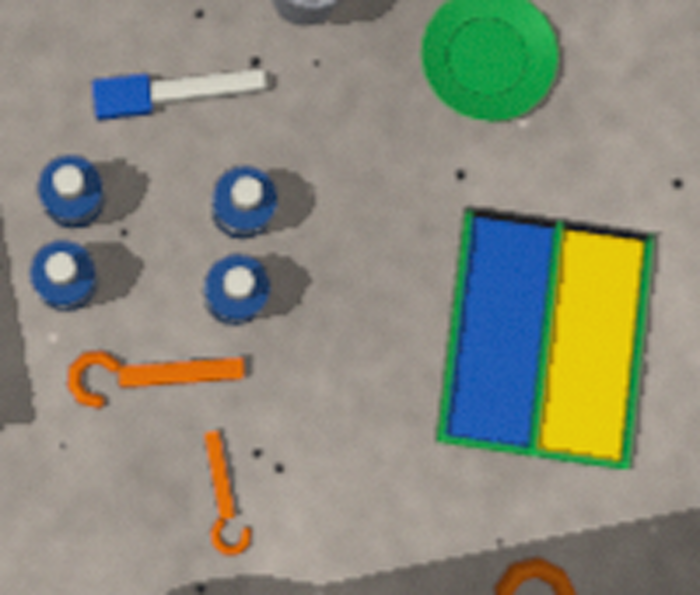

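Candidates for the 151 mm spanner, by measured length:
- (390,323): about 147 mm long, 42 mm wide. This is the one.
- (421,375): about 100 mm, too small.
- (555,430): over 200 mm, too large.

The crop shows a C-hook head on the left and the handle on the right. The lid looks slightly ajar, because its tab is higher than it would be when shut. Next I'll fit the jug, lid and handle axes.

```bash
python3 - <<'E'
from h import *
for n in ['scene','top']:
    im=load(n); w=world(im)
    x,y,z=[w[...,i] for i in range(3)]
    m=masks(im)['white']&(x>.3)&(x<.62)&(y>.18)&(y<.45)&(z>.13)
    q=w[m]
    for _ in range(3):
        A=np.c_[q[:,:2],np.ones(len(q))]; c,*_=np.linalg.lstsq(A,q[:,2],rcond=None); r=q[:,2]-A@c; q=q[abs(r)<.005]
    print(n,'plane',c.round(4),'theta',np.arctan(np.hypot(*c[:2])).round(3),'yaw dir',np.degrees(np.arctan2(c[1],c[0])).round(1),len(q))
    R=cv2.minAreaRect((q[:,:2]*1000).astype(np.float32)); print(R, cv2.boxPoints(R).round().tolist())
    b=masks(im)['blue']&(x>.3)&(x<.42)&(y>.26)&(y<.37)&(z>.17); q=w[b]; t=q[q[:,2]>np.percentile(q[:,2],97)-.006]
    print('tab all',q.min(0).round(3),q.max(0).round(3),'top',t.mean(0).round(3),cv2.minAreaRect((t[:,:2]*1000).astype(np.float32)))
    # handles
    for nm,mm in [('spanner',masks(im)['orange']&(x>.38)&(x<.5)&(abs(y)<.1)&(z<.05)&(z>.0)),('brush',(masks(im)['blue']|masks(im)['white'])&(x>.62)&(x<.74)&(abs(y)<.1)&(z>.008)&(z<.03))]:
        q=w[mm]; h=q[q[:,1]<(.02 if nm=='spanner' else 0.0)]
        vx,vy,x0,y0=cv2.fitLine((h[:,:2]*1000).astype(np.float32),cv2.DIST_HUBER,0,.01,.01).ravel()
        print(nm,'head angle',np.degrees(np.arctan2(vy,vx)).round(1)%180,'pt',x0,y0,'ymin/max',np.percentile(q[:,1],[.5,99.5]).round(3))
E
```

```text
scene plane [-0.1746 -0.0125  0.2484] theta 0.173 yaw dir -175.9 6159
((453.96112060546875, 321.19427490234375), (187.82711791992188, 193.34088134765625), 4.508293628692627) [[353.0, 410.0], [368.0, 217.0], [555.0, 232.0], [540.0, 425.0]]
tab all [0.374 0.306 0.186] [0.388 0.329 0.224] top [0.382 0.317 0.219] ((381.39031982421875, 317.2799072265625), (10.30245590209961, 21.4717960357666), 7.7212958335876465)
spanner head angle 94.2 pt 439.61545 -24.464096 ymin/max [-0.07   0.072]
brush head angle 97.6 pt 685.0023 -42.533916 ymin/max [-0.088  0.057]
top plane [-0.1721 -0.0139  0.2484] theta 0.171 yaw dir -175.4 4855
((454.8960266113281, 323.0251770019531), (193.81634521484375, 196.36685180664062), 4.373770236968994) [[351.0, 414.0], [366.0, 218.0], [559.0, 233.0], [544.0, 428.0]]
tab all [0.371 0.302 0.182] [0.385 0.324 0.223] top [0.38  0.315 0.22 ] ((380.2994079589844, 313.6614685058594), (9.886119842529297, 21.288667678833008), 1.2250114679336548)
spanner head angle 94.6 pt 437.19003 -26.33594 ymin/max [-0.072  0.07 ]
brush head angle 97.7 pt 685.66364 -45.941032 ymin/max [-0.091  0.053]
```

```bash
python3 -m pendant '[{"jaw":1,"tx":20,"ty":50,"tz":7,"az":-10},{"jaw":1,"tx":20,"ty":50,"tz":7,"az":-10},{"jaw":1,"tx":20,"ty":50,"tz":7,"az":-10},{"jaw":0.2,"tx":20,"ty":50,"tz":7,"az":-10},{"jaw":0.2,"tx":20,"ty":50,"tz":7,"az":-10},{"jaw":0.2,"tx":20,"ty":50,"tz":7,"az":-10},{"jaw":0.2,"tx":20,"ty":50,"tz":7,"az":-10},{"jaw":0.2,"tx":20,"ty":50,"tz":7,"az":-10},{"jaw":0.2,"tx":20,"ty":50,"tz":7,"az":-10},{"jaw":0.2,"tx":20,"ty":50,"tz":7,"az":-10}]' 30
python3 -m pendant '[{"jaw":0.2,"tx":3.4,"ty":37.1},{"jaw":0.2,"tx":3.4,"ty":37.1},{"jaw":0.2,"tx":3.4,"ty":37.1},{"jaw":0.2,"tx":3.4,"ty":37.1},{"jaw":0.2,"tx":3.4,"ty":37.1},{"jaw":0.2,"tx":3.4,"ty":37.1},{"jaw":0.2,"tx":3.4,"ty":37.1},{"jaw":0.2,"tx":3.4,"ty":37.1}]'
python3 - <<'E'
from h import *
im=snap('wrist'); cv2.imwrite('pics/w1.png',im['pixels']); 
x,y,z=np.moveaxis(world(im),-1,0)
q=world(im)[masks(im)['blue']&(z>.15)&(z<.24)]; print(len(q)); t=q[q[:,2]>np.percentile(q[:,2],97)-.006] if len(q) else q
print(t.mean(0), q.min(0),q.max(0))
E
```

```text
0invalid input at $[0]: expected keys jaw, tx, ty, tz, ax, ay, az
invalid input at $[0]: expected keys jaw, tx, ty, tz, ax, ay, az
<stdin>:5: RuntimeWarning: Mean of empty slice.
  ret = um.true_divide(
Traceback (most recent call last):
ValueError: zero-size array to reduction operation minimum which has no identity
```

View pics/w1.png

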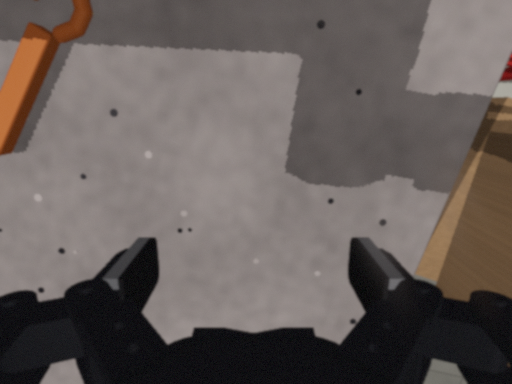

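The pendant refused the calls because every row needs all the keys, so nothing moved. The wrist view shows only bare counter and the large spanner at (30,80). I'll retype the rows in full.

```bash
python3 -m pendant '[{"jaw":0.2,"tx":20,"ty":50,"tz":7,"ax":0,"ay":0,"az":-10},{"jaw":0.2,"tx":20,"ty":50,"tz":7,"ax":0,"ay":0,"az":-10},{"jaw":0.2,"tx":20,"ty":50,"tz":7,"ax":0,"ay":0,"az":-10},{"jaw":0.2,"tx":20,"ty":50,"tz":7,"ax":0,"ay":0,"az":-10},{"jaw":0.2,"tx":20,"ty":50,"tz":7,"ax":0,"ay":0,"az":-10},{"jaw":0.2,"tx":20,"ty":50,"tz":7,"ax":0,"ay":0,"az":-10},{"jaw":0.2,"tx":20,"ty":50,"tz":7,"ax":0,"ay":0,"az":-10},{"jaw":0.2,"tx":20,"ty":50,"tz":7,"ax":0,"ay":0,"az":-10},{"jaw":0.2,"tx":20,"ty":50,"tz":7,"ax":0,"ay":0,"az":-10},{"jaw":0.2,"tx":20,"ty":50,"tz":7,"ax":0,"ay":0,"az":-10}]' 30 &&
python3 -m pendant '[{"jaw":0.2,"tx":3.4,"ty":37,"tz":0,"ax":0,"ay":0,"az":0},{"jaw":0.2,"tx":3.4,"ty":37,"tz":0,"ax":0,"ay":0,"az":0},{"jaw":0.2,"tx":3.4,"ty":37,"tz":0,"ax":0,"ay":0,"az":0},{"jaw":0.2,"tx":3.4,"ty":37,"tz":0,"ax":0,"ay":0,"az":0},{"jaw":0.2,"tx":3.4,"ty":37,"tz":0,"ax":0,"ay":0,"az":0},{"jaw":0.2,"tx":3.4,"ty":37,"tz":0,"ax":0,"ay":0,"az":0},{"jaw":0.2,"tx":3.4,"ty":37,"tz":0,"ax":0,"ay":0,"az":0},{"jaw":0.2,"tx":3.4,"ty":37,"tz":0,"ax":0,"ay":0,"az":0}]'
python3 - <<'E'
from h import *
im=snap('wrist')
w=world(im); z=w[...,2]
q=w[masks(im)['blue']&(z>.15)&(z<.24)]; print(len(q),np.round(im['pose'],3).tolist())
if len(q):
  t=q[q[:,2]>np.percentile(q[:,2],97)-.006]; print(t.mean(0), cv2.minAreaRect((t[:,:2]*1000).astype(np.float32)))
E
```

```text
clock: 1.4
position: [0.3455, -0.054, 0.3016]
ee_rot: [-0.0, 0.999, 0.043, 0.001]
contact_force: [-0.1, -0.6, 0.4]
width: 0.0515
gripper_force: 0.0
clock: 2.4
position: [0.3792, 0.312, 0.3006]
ee_rot: [0.001, 0.999, 0.04, -0.001]
contact_force: [0.6, -0.1, -0.5]
width: 0.0514
gripper_force: 0.0
502 [[0.079, -0.962, -0.261, 0.445], [-0.997, -0.075, -0.023, 0.316], [0.003, 0.262, -0.965, 0.443], [0.0, 0.0, 0.0, 1.0]]
[0.38228401 0.31303511 0.21791038] ((381.9945373535156, 312.8341979980469), (10.555190086364746, 23.690399169921875), 4.4110493659973145)
```

```bash
python3 -m pendant '[{"jaw":0.2,"tx":0,"ty":-0.1,"tz":-6,"ax":0,"ay":0,"az":0},{"jaw":0.2,"tx":0,"ty":-0.1,"tz":-9,"ax":0,"ay":0,"az":0},{"jaw":0.2,"tx":0,"ty":-0.1,"tz":-11.2,"ax":0,"ay":0,"az":0},{"jaw":0.2,"tx":0,"ty":-0.1,"tz":-11.2,"ax":0,"ay":0,"az":0},{"jaw":-1,"tx":0,"ty":-0.1,"tz":-11.2,"ax":0,"ay":0,"az":0},{"jaw":-1,"tx":0,"ty":-0.1,"tz":-11.2,"ax":0,"ay":0,"az":0},{"jaw":-1,"tx":0,"ty":-0.1,"tz":-11.2,"ax":0,"ay":0,"az":0},{"jaw":-1,"tx":0,"ty":-0.1,"tz":-11.2,"ax":0,"ay":0,"az":0},{"jaw":-1,"tx":0,"ty":-0.1,"tz":-11.2,"ax":0,"ay":0,"az":0}]' 30
python3 - <<'E'
import numpy as np
# arc of tab from current theta .172
f=lambda t:np.array([-18*np.cos(t)+3.5*np.sin(t),18*np.sin(t)+3.5*np.cos(t)])
u=np.array([.997,.0767]);o=f(.172)
for t in np.linspace(.172,1.7,19): d=f(t)-o; print(round(t,2),(d[0]*u).round(2),d[1].round(2))
E
```

```text
clock: 3.58
position: [0.3797, 0.3145, 0.191]
ee_rot: [-0.002, 0.999, 0.04, 0.001]
contact_force: [-0.2, 4.6, 0.4]
width: 0.0252
gripper_force: 34.1
0.17 [0. 0.] 0.0
0.26 [0.61 0.05] 1.43
0.34 [1.35 0.1 ] 2.8
0.43 [2.19 0.17] 4.11
0.51 [3.14 0.24] 5.33
0.6 [4.2  0.32] 6.48
0.68 [5.34 0.41] 7.53
0.77 [6.57 0.51] 8.47
0.85 [7.88 0.61] 9.31
0.94 [9.25 0.71] 10.04
1.02 [10.68  0.82] 10.65
1.11 [12.16  0.94] 11.13
1.19 [13.67  1.05] 11.48
1.28 [15.2   1.17] 11.71
1.36 [16.75  1.29] 11.8
1.45 [18.3   1.41] 11.77
1.53 [19.84  1.53] 11.6
1.62 [21.37  1.64] 11.3
1.7 [22.86  1.76] 10.87
```

```bash
python3 -m pendant '[{"jaw":-1,"tx":0.6,"ty":0.15,"tz":1.4,"ax":0,"ay":0,"az":0},{"jaw":-1,"tx":1.35,"ty":0.2,"tz":2.8,"ax":0,"ay":0,"az":0},{"jaw":-1,"tx":2.2,"ty":0.25,"tz":4.1,"ax":0,"ay":0,"az":0},{"jaw":-1,"tx":3.15,"ty":0.35,"tz":5.35,"ax":0,"ay":0,"az":0},{"jaw":-1,"tx":4.2,"ty":0.4,"tz":6.5,"ax":0,"ay":0,"az":0},{"jaw":-1,"tx":5.35,"ty":0.5,"tz":7.5,"ax":0,"ay":0,"az":0},{"jaw":-1,"tx":6.6,"ty":0.6,"tz":8.5,"ax":0,"ay":0,"az":0},{"jaw":-1,"tx":7.9,"ty":0.7,"tz":9.3,"ax":0,"ay":0,"az":0},{"jaw":-1,"tx":9.25,"ty":0.8,"tz":10.0,"ax":0,"ay":0,"az":0},{"jaw":-1,"tx":9.25,"ty":0.8,"tz":10.0,"ax":0,"ay":0,"az":0}]' 30 && python3 -m pendant '[{"jaw":-1,"tx":1.4,"ty":0.1,"tz":0.6,"ax":0,"ay":0,"az":0},{"jaw":-1,"tx":2.9,"ty":0.2,"tz":1.1,"ax":0,"ay":0,"az":0},{"jaw":-1,"tx":4.4,"ty":0.35,"tz":1.45,"ax":0,"ay":0,"az":0},{"jaw":-1,"tx":5.95,"ty":0.45,"tz":1.7,"ax":0,"ay":0,"az":0},{"jaw":-1,"tx":7.5,"ty":0.6,"tz":1.8,"ax":0,"ay":0,"az":0},{"jaw":-1,"tx":9.05,"ty":0.7,"tz":1.75,"ax":0,"ay":0,"az":0},{"jaw":-1,"tx":10.6,"ty":0.8,"tz":1.6,"ax":0,"ay":0,"az":0},{"jaw":-1,"tx":12.1,"ty":0.95,"tz":1.3,"ax":0,"ay":0,"az":0},{"jaw":-1,"tx":12.1,"ty":0.95,"tz":1.3,"ax":0,"ay":0,"az":0}]'
python3 - <<'E'
from h import *
im=snap('scene'); cv2.imwrite('pics/s2.png',im['pixels'])
E
```

```text
clock: 4.82
position: [0.4721, 0.3216, 0.2906]
ee_rot: [-0.001, 0.999, 0.04, 0.0]
contact_force: [-0.1, 5.5, -1.0]
width: 0.0256
gripper_force: 30.6
clock: 5.95
position: [0.5932, 0.331, 0.3035]
ee_rot: [-0.001, 0.999, 0.04, 0.001]
contact_force: [-0.7, 4.7, 0.7]
width: 0.0255
gripper_force: 30.4
```

View pics/s2.png

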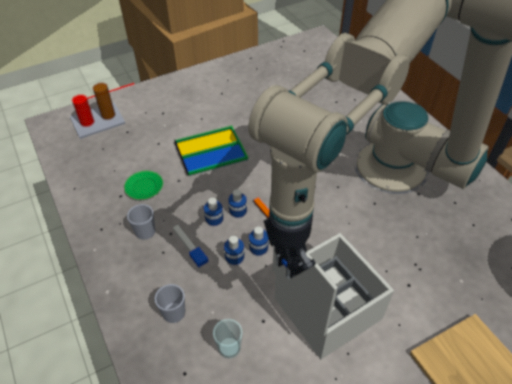

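The lid is swung well past upright (plate at about (305,290)), and the cage is visible at (350,285). Next I'll release the tab, retreat above the first cartridge, and measure the jug.

```bash
python3 -m pendant '[{"jaw":0.2,"tx":0,"ty":0,"tz":0,"ax":0,"ay":0,"az":0},{"jaw":0.2,"tx":0,"ty":0,"tz":0,"ax":0,"ay":0,"az":0},{"jaw":0.2,"tx":0,"ty":0,"tz":0,"ax":0,"ay":0,"az":0},{"jaw":0.2,"tx":0,"ty":0,"tz":6,"ax":0,"ay":0,"az":0},{"jaw":0.2,"tx":0,"ty":0,"tz":8,"ax":0,"ay":0,"az":0},{"jaw":0.2,"tx":-7.6,"ty":-25.6,"tz":8,"ax":0,"ay":0,"az":0},{"jaw":0.2,"tx":-7.6,"ty":-25.6,"tz":8,"ax":0,"ay":0,"az":0},{"jaw":0.2,"tx":-7.6,"ty":-25.6,"tz":8,"ax":0,"ay":0,"az":0},{"jaw":0.2,"tx":-7.6,"ty":-25.6,"tz":0,"ax":0,"ay":0,"az":0},{"jaw":0.2,"tx":-7.6,"ty":-25.6,"tz":-5,"ax":0,"ay":0,"az":0}]' 30 && python3 -m pendant '[{"jaw":0.2,"tx":0,"ty":0,"tz":0,"ax":0,"ay":0,"az":0},{"jaw":0.2,"tx":0,"ty":0,"tz":0,"ax":0,"ay":0,"az":0}]'
python3 - <<'E'
from h import *
im=snap('top'); a=im['pixels'][140:250,80:200]; cv2.imwrite('pics/t2.png',cv2.resize(a,(640,587),interpolation=cv2.INTER_CUBIC))
w=world(im); z=w[...,2]
v,u=np.mgrid[:384,:512]; J=(w[...,0]>.33)&(w[...,0]<.68)&(w[...,1]>.19)&(w[...,1]<.45)
for lo,hi in [(.13,.15),(.078,.09),(.044,.056)]:
    m=J&(z>lo)&(z<hi); q=w[m]; R=cv2.minAreaRect((q[:,:2]*1000).astype(np.float32)); print(lo,len(q),q.mean(0).round(4),R)
l=w[J&(z>.17)]; print('lid',l.min(0),l.max(0))
im=snap('wrist'); w=world(im); z=w[...,2]; hsv=cv2.cvtColor(im['pixels'],cv2.COLOR_BGR2HSV)
m=(hsv[...,1]<60)&(hsv[...,2]>120)&(z>.078)&(z<.09)
n,l,s,_=cv2.connectedComponentsWithStats(m.astype(np.uint8))
for i in range(1,n):
    if s[i,4]>60: q=w[l==i]; print('knob',s[i],q.mean(0).round(4),cv2.minAreaRect((q[:,:2]*1000).astype(np.float32)))
E
```

```text
clock: 7.25
position: [0.5199, 0.0827, 0.2811]
ee_rot: [0.001, 0.999, 0.039, 0.003]
contact_force: [0.8, 0.6, -0.6]
width: 0.0515
gripper_force: 0.0
clock: 7.5
position: [0.522, 0.0856, 0.2827]
ee_rot: [-0.0, 0.999, 0.04, 0.003]
contact_force: [-0.4, -0.2, 1.0]
width: 0.0512
gripper_force: 0.0
0.13 727 [0.4587 0.366  0.1398] ((454.1353454589844, 322.717529296875), (195.4701690673828, 193.52354431152344), 4.791775703430176)
0.078 742 [0.4565 0.3443 0.0842] ((451.4704895019531, 318.649658203125), (191.84388732910156, 187.68321228027344), 4.54622745513916)
0.044 1895 [0.4541 0.3395 0.0507] ((452.0633544921875, 321.267333984375), (194.30345153808594, 191.30917358398438), 4.542658805847168)
lid [0.54122661 0.23097734 0.17048233] [0.59738418 0.42790538 0.34178585]
knob [262  97  23  23 399] [0.5879 0.0683 0.0826] ((587.8978881835938, 68.02339172363281), (22.946626663208008, 22.56721305847168), 50.42743682861328)
knob [397 116  22  22 390] [ 0.5806 -0.0766  0.0825] ((580.2659301757812, -77.06586456298828), (22.1887149810791, 22.56097412109375), 4.559518337249756)
knob [   0  148  103  123 1584] [0.4616 0.314  0.0835] ((452.8945007324219, 314.3429870605469), (146.2101593017578, 109.48847961425781), 4.21890115737915)
knob [253 164  21  21 354] [0.5166 0.0731 0.0825] ((516.4473266601562, 72.7266845703125), (22.90544319152832, 22.33970832824707), 4.5883965492248535)
knob [378 183  22  20 353] [ 0.5066 -0.0701  0.0825] ((506.43072509765625, -70.59510040283203), (22.543298721313477, 22.96775245666504), 5.9336137771606445)
```

View pics/t2.png

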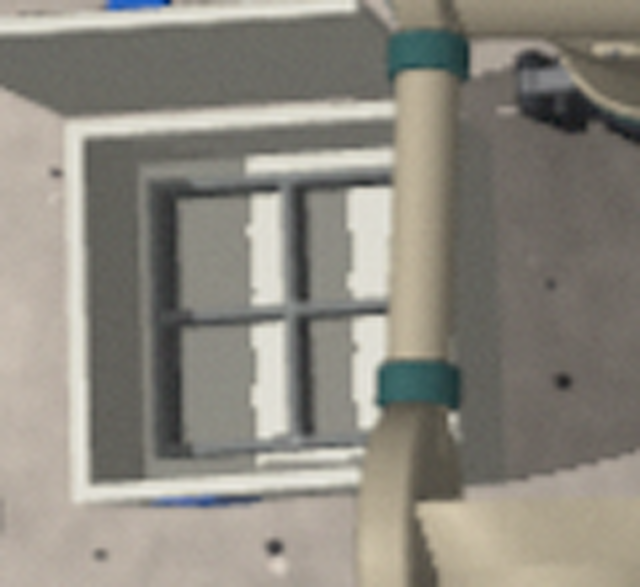

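The top crop (640×587) shows the 2×2 cage clear, with the inner pocket walls crossing near (293,312), and the lid leaning back beyond the rim. The jug centre is about (0.454, 0.323) with a yaw of 4.5°. Next I'll grasp the cartridge at (0.516, 0.075).

```bash
python3 -m pendant '[{"jaw":0.2,"tx":-0.6,"ty":-1,"tz":-6,"ax":0,"ay":0,"az":0},{"jaw":0.2,"tx":-0.6,"ty":-1,"tz":-12,"ax":0,"ay":0,"az":0},{"jaw":0.2,"tx":-0.6,"ty":-1,"tz":-18,"ax":0,"ay":0,"az":0},{"jaw":0.2,"tx":-0.6,"ty":-1,"tz":-22.5,"ax":0,"ay":0,"az":0},{"jaw":0.2,"tx":-0.6,"ty":-1,"tz":-22.5,"ax":0,"ay":0,"az":0},{"jaw":-1,"tx":-0.6,"ty":-1,"tz":-22.5,"ax":0,"ay":0,"az":0},{"jaw":-1,"tx":-0.6,"ty":-1,"tz":-22.5,"ax":0,"ay":0,"az":0},{"jaw":-1,"tx":-0.6,"ty":-1,"tz":-22.5,"ax":0,"ay":0,"az":0},{"jaw":-1,"tx":-0.6,"ty":-1,"tz":-22.5,"ax":0,"ay":0,"az":0}]' 40 && python3 -m pendant '[{"jaw":-1,"tx":0,"ty":0,"tz":4,"ax":0,"ay":0,"az":0},{"jaw":-1,"tx":0,"ty":0,"tz":10,"ax":0,"ay":0,"az":0},{"jaw":-1,"tx":0,"ty":0,"tz":16,"ax":0,"ay":0,"az":0},{"jaw":-1,"tx":0,"ty":0,"tz":20,"ax":0,"ay":0,"az":0},{"jaw":-1,"tx":0,"ty":0,"tz":20,"ax":0,"ay":0,"az":0}]'
python3 - <<'E'
from h import *
im=snap('scene'); cv2.imwrite('pics/s3.png',cv2.resize(im['pixels'][130:330,150:416],(798,600)))
E
```

```text
clock: 8.72
position: [0.5161, 0.0754, 0.0573]
ee_rot: [-0.0, 0.999, 0.04, 0.003]
contact_force: [0.8, 0.5, 6.8]
width: 0.023
gripper_force: 39.7
clock: 9.35
position: [0.5154, 0.0752, 0.2593]
ee_rot: [0.0, 0.999, 0.04, 0.004]
contact_force: [-0.8, 0.7, -1.5]
width: 0.0223
gripper_force: 39.8
```

View pics/s3.png

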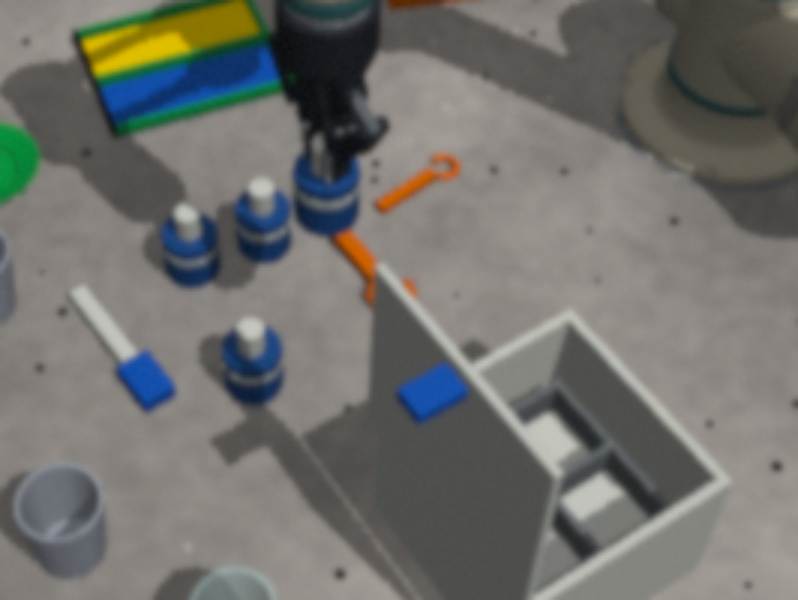

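The cartridge is held upright at (327,190); the other three stand at (262,220), (190,245) and (252,360). Next stop is the back-left pocket.

```bash
python3 -m pendant '[{"jaw":-1,"tx":-2.9,"ty":4,"tz":0,"ax":0,"ay":0,"az":0},{"jaw":-1,"tx":-2.9,"ty":10,"tz":0,"ax":0,"ay":0,"az":0},{"jaw":-1,"tx":-2.9,"ty":16,"tz":0,"ax":0,"ay":0,"az":0},{"jaw":-1,"tx":-2.9,"ty":21,"tz":0,"ax":0,"ay":0,"az":0},{"jaw":-1,"tx":-2.9,"ty":25.5,"tz":0,"ax":0,"ay":0,"az":0},{"jaw":-1,"tx":-2.9,"ty":28.5,"tz":0,"ax":0,"ay":0,"az":0},{"jaw":-1,"tx":-2.9,"ty":28.5,"tz":0,"ax":0,"ay":0,"az":0},{"jaw":-1,"tx":-2.9,"ty":28.5,"tz":0,"ax":0,"ay":0,"az":0}]' 40
python3 - <<'E'
from h import *
for n in ['top','wrist']:
    im=snap(n); w=world(im); z=w[...,2]
    J=(w[...,0]>.33)&(w[...,0]<.6)&(w[...,1]>.19)&(w[...,1]<.45)
    for lo,hi in [(.132,.148)]:
        q=w[J&(z>lo)&(z<hi)]; print(n,len(q),cv2.minAreaRect((q[:,:2]*1000).astype(np.float32)))
cv2.imwrite('pics/w3.png',im['pixels'])
E
```

```text
clock: 10.4
position: [0.4838, 0.359, 0.2535]
ee_rot: [0.001, 0.999, 0.04, -0.002]
contact_force: [-0.0, 0.1, -1.0]
width: 0.0229
gripper_force: 39.9
top 733 ((454.2647399902344, 322.18792724609375), (195.2285919189453, 193.31298828125), 4.429088592529297)
wrist 4346 ((445.56256103515625, 317.63006591796875), (179.64495849609375, 192.7988739013672), 4.46352481842041)
```

View pics/w3.png

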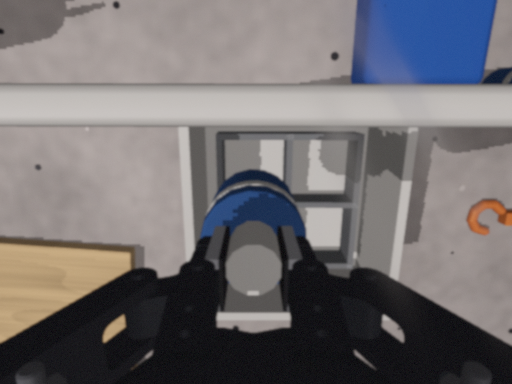

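The wrist view shows the held cartridge at (253,230), just short of the cage's back-left well, with nothing in its way. I'll lower it partway and check where it settles.

```bash
python3 -m pendant '[{"jaw":-1,"tx":0,"ty":0,"tz":-3,"ax":0,"ay":0,"az":0},{"jaw":-1,"tx":0,"ty":0,"tz":-5,"ax":0,"ay":0,"az":0},{"jaw":-1,"tx":0,"ty":0,"tz":-5,"ax":0,"ay":0,"az":0},{"jaw":-1,"tx":0,"ty":0,"tz":-5,"ax":0,"ay":0,"az":0}]' 40
```

```text
clock: 11.0
position: [0.4854, 0.3597, 0.2062]
ee_rot: [-0.0, 0.999, 0.04, 0.001]
contact_force: [1.6, -1.2, -1.0]
width: 0.0225
gripper_force: 40.0
```

```bash
python3 -m pendant '[{"jaw":-1,"tx":0.1,"ty":0.1,"tz":-3,"ax":0,"ay":0,"az":0},{"jaw":-1,"tx":0.1,"ty":0.1,"tz":-5.5,"ax":0,"ay":0,"az":0},{"jaw":-1,"tx":0.1,"ty":0.1,"tz":-7.5,"ax":0,"ay":0,"az":0},{"jaw":-1,"tx":0.1,"ty":0.1,"tz":-9,"ax":0,"ay":0,"az":0},{"jaw":-1,"tx":0.1,"ty":0.1,"tz":-9.6,"ax":0,"ay":0,"az":0},{"jaw":-1,"tx":0.1,"ty":0.1,"tz":-9.6,"ax":0,"ay":0,"az":0}]' 40
```

```text
clock: 11.75
position: [0.486, 0.3612, 0.1096]
ee_rot: [-0.0, 0.999, 0.04, 0.0]
contact_force: [-0.3, 0.3, -0.1]
width: 0.0229
gripper_force: 40.0
```

```bash
python3 -m pendant '[{"jaw":-0.1,"tx":0,"ty":0,"tz":-0.2,"ax":0,"ay":0,"az":0},{"jaw":-0.1,"tx":0,"ty":0,"tz":-0.2,"ax":0,"ay":0,"az":0},{"jaw":-0.1,"tx":0,"ty":0,"tz":0,"ax":0,"ay":0,"az":0},{"jaw":-0.1,"tx":0,"ty":0,"tz":5,"ax":0,"ay":0,"az":0},{"jaw":-0.1,"tx":0,"ty":0,"tz":11,"ax":0,"ay":0,"az":0},{"jaw":-0.1,"tx":0,"ty":0,"tz":15,"ax":0,"ay":0,"az":0},{"jaw":0.2,"tx":0,"ty":-6,"tz":15,"ax":0,"ay":0,"az":0},{"jaw":0.2,"tx":0,"ty":-12,"tz":15,"ax":0,"ay":0,"az":0},{"jaw":0.2,"tx":2,"ty":-17.5,"tz":15,"ax":0,"ay":0,"az":0},{"jaw":0.2,"tx":5,"ty":-22.5,"tz":15,"ax":0,"ay":0,"az":0}]' 40 && python3 -m pendant '[{"jaw":0.2,"tx":5.2,"ty":-6.5,"tz":0,"ax":0,"ay":0,"az":0},{"jaw":0.2,"tx":5.2,"ty":-6.5,"tz":0,"ax":0,"ay":0,"az":0},{"jaw":0.2,"tx":5.2,"ty":-6.5,"tz":0,"ax":0,"ay":0,"az":0},{"jaw":0.2,"tx":5.2,"ty":-6.5,"tz":0,"ax":0,"ay":0,"az":0}]'
cat >> h.py <<'E'
def knobs():
    for nm in ['scene','top','wrist']:
        im=snap(nm); w=world(im); z=w[...,2]; hsv=cv2.cvtColor(im['pixels'],cv2.COLOR_BGR2HSV)
        m=(hsv[...,1]<60)&(hsv[...,2]>120)&(z>.078)&(z<.09)&(w[...,1]<.2)&(abs(w[...,1])<.3)&(w[...,0]>.3)
        m2=(hsv[...,1]<60)&(hsv[...,2]>100)&(z>.126)&(z<.137)&(w[...,1]>.2)&(w[...,0]>.33)&(w[...,0]<.53)&(w[...,1]<.43)
        for k in (m,m2):
            n,l,s,_=cv2.connectedComponentsWithStats(k.astype(np.uint8))
            for i in range(1,n):
                if s[i,4]>15:
                    q=w[l==i]; r=cv2.minAreaRect((q[:,:2]*1000).astype(np.float32))
                    if max(r[1])<27: print(nm,np.round(r[0],1),np.round(r[1]),q[:,2].mean().round(3))
E
python3 -c "
from h import *
knobs()"
```

```text
clock: 13.0
position: [0.5355, 0.1346, 0.2603]
ee_rot: [-0.0, 0.999, 0.04, 0.001]
contact_force: [1.1, 0.4, 0.1]
width: 0.0512
gripper_force: 0.0
clock: 13.5
position: [0.5867, 0.0725, 0.2593]
ee_rot: [-0.001, 0.999, 0.041, -0.001]
contact_force: [-0.5, 0.9, 0.2]
width: 0.051
gripper_force: 0.0
scene [579.6 -73.8] [25. 22.] 0.083
scene [587.8  71.5] [24. 21.] 0.082
scene [480.2 369.3] [17.  5.] 0.133
top [587.3  76.8] [18. 12.] 0.083
top [580.5 -72.1] [22. 20.] 0.084
top [506.4 -66.9] [23. 20.] 0.083
top [486.  361.9] [22. 21.] 0.133
wrist [588.   68.4] [22. 23.] 0.083
wrist [580.6 -76.9] [22. 23.] 0.082
wrist [506.4 -70.7] [23. 23.] 0.083
wrist [366.3 215.8] [1. 6.] 0.132
```

```bash
python3 -m pendant '[{"jaw":0.2,"tx":0.1,"ty":-0.1,"tz":-6,"ax":0,"ay":0,"az":0},{"jaw":0.2,"tx":0.1,"ty":-0.1,"tz":-12,"ax":0,"ay":0,"az":0},{"jaw":0.2,"tx":0.1,"ty":-0.1,"tz":-17,"ax":0,"ay":0,"az":0},{"jaw":0.2,"tx":0.1,"ty":-0.1,"tz":-20,"ax":0,"ay":0,"az":0},{"jaw":0.2,"tx":0.1,"ty":-0.1,"tz":-20,"ax":0,"ay":0,"az":0},{"jaw":-1,"tx":0.1,"ty":-0.1,"tz":-20,"ax":0,"ay":0,"az":0},{"jaw":-1,"tx":0.1,"ty":-0.1,"tz":-20,"ax":0,"ay":0,"az":0},{"jaw":-1,"tx":0.1,"ty":-0.1,"tz":-20,"ax":0,"ay":0,"az":0},{"jaw":-1,"tx":0.1,"ty":-0.1,"tz":-20,"ax":0,"ay":0,"az":0}]' 40 && python3 -m pendant '[{"jaw":-1,"tx":0,"ty":0,"tz":5,"ax":0,"ay":0,"az":0},{"jaw":-1,"tx":0,"ty":0,"tz":11,"ax":0,"ay":0,"az":0},{"jaw":-1,"tx":0,"ty":0,"tz":17,"ax":0,"ay":0,"az":0},{"jaw":-1,"tx":-3,"ty":0,"tz":20,"ax":0,"ay":0,"az":0},{"jaw":-1,"tx":-8,"ty":2,"tz":20,"ax":0,"ay":0,"az":0},{"jaw":-1,"tx":-9.6,"ty":7,"tz":20,"ax":0,"ay":0,"az":0},{"jaw":-1,"tx":-9.6,"ty":13,"tz":20,"ax":0,"ay":0,"az":0},{"jaw":-1,"tx":-9.6,"ty":19,"tz":20,"ax":0,"ay":0,"az":0},{"jaw":-1,"tx":-9.6,"ty":21.9,"tz":20,"ax":0,"ay":0,"az":0},{"jaw":-1,"tx":-9.6,"ty":21.9,"tz":20,"ax":0,"ay":0,"az":0}]' && python3 -m pendant '[{"jaw":-1,"tx":0,"ty":0,"tz":-4,"ax":0,"ay":0,"az":0},{"jaw":-1,"tx":0,"ty":0,"tz":-5,"ax":0,"ay":0,"az":0},{"jaw":-1,"tx":0,"ty":0,"tz":-5,"ax":0,"ay":0,"az":0}]'
```

```text
clock: 14.78
position: [0.5903, 0.0703, 0.0614]
ee_rot: [-0.0, 0.999, 0.04, 0.002]
contact_force: [0.2, 0.9, 7.7]
width: 0.0226
gripper_force: 39.9
clock: 16.02
position: [0.4921, 0.291, 0.2591]
ee_rot: [-0.0, 0.999, 0.042, -0.0]
contact_force: [-0.2, -1.0, -2.0]
width: 0.0228
gripper_force: 39.7
clock: 16.4
position: [0.4925, 0.2881, 0.209]
ee_rot: [0.0, 0.999, 0.04, -0.001]
contact_force: [0.2, -0.4, -0.9]
width: 0.0229
gripper_force: 39.8
```

```bash
python3 -m pendant '[{"jaw":-1,"tx":0,"ty":0,"tz":-3,"ax":0,"ay":0,"az":0},{"jaw":-1,"tx":0,"ty":0,"tz":-5.5,"ax":0,"ay":0,"az":0},{"jaw":-1,"tx":0,"ty":0,"tz":-7.5,"ax":0,"ay":0,"az":0},{"jaw":-1,"tx":0,"ty":0,"tz":-9,"ax":0,"ay":0,"az":0},{"jaw":-1,"tx":0,"ty":0,"tz":-9.7,"ax":0,"ay":0,"az":0},{"jaw":-1,"tx":0,"ty":0,"tz":-9.7,"ax":0,"ay":0,"az":0}]' 40 && python3 -m pendant '[{"jaw":-0.1,"tx":0,"ty":0,"tz":-0.1,"ax":0,"ay":0,"az":0},{"jaw":-0.1,"tx":0,"ty":0,"tz":-0.1,"ax":0,"ay":0,"az":0},{"jaw":-0.1,"tx":0,"ty":0,"tz":0,"ax":0,"ay":0,"az":0},{"jaw":-0.1,"tx":0,"ty":0,"tz":5,"ax":0,"ay":0,"az":0},{"jaw":-0.1,"tx":0,"ty":0,"tz":11,"ax":0,"ay":0,"az":0},{"jaw":-0.1,"tx":0,"ty":0,"tz":15,"ax":0,"ay":0,"az":0},{"jaw":0.2,"tx":0,"ty":-6,"tz":15,"ax":0,"ay":0,"az":0},{"jaw":0.2,"tx":0,"ty":-12,"tz":15,"ax":0,"ay":0,"az":0},{"jaw":0.2,"tx":1,"ty":-18,"tz":15,"ax":0,"ay":0,"az":0},{"jaw":0.2,"tx":1.5,"ty":-24,"tz":15,"ax":0,"ay":0,"az":0}]' 40 && python3 -m pendant '[{"jaw":0.2,"tx":0,"ty":-6,"tz":0,"ax":0,"ay":0,"az":0},{"jaw":0.2,"tx":0,"ty":-11.9,"tz":0,"ax":0,"ay":0,"az":0},{"jaw":0.2,"tx":0,"ty":-11.9,"tz":0,"ax":0,"ay":0,"az":0},{"jaw":0.2,"tx":0,"ty":-11.9,"tz":0,"ax":0,"ay":0,"az":0}]'
python3 -c "
from h import *
knobs()"
```

```text
clock: 17.15
position: [0.493, 0.2891, 0.1125]
ee_rot: [0.0, 0.999, 0.04, 0.0]
contact_force: [0.1, 0.3, -1.0]
width: 0.0226
gripper_force: 39.8
clock: 18.4
position: [0.508, 0.0474, 0.2628]
ee_rot: [0.0, 0.999, 0.04, 0.001]
contact_force: [-0.1, -1.0, 0.6]
width: 0.0514
gripper_force: 0.0
clock: 18.9
position: [0.5076, -0.0696, 0.2624]
ee_rot: [-0.0, 0.999, 0.04, 0.0]
contact_force: [-0.5, 0.7, 0.4]
width: 0.0513
gripper_force: 0.0
scene [505.8 -69.2] [24. 20.] 0.083
scene [580.  -73.2] [23. 22.] 0.083
scene [479.  368.2] [17.  5.] 0.132
top [506.4 -66.4] [20. 22.] 0.084
top [486.  361.7] [23. 20.] 0.133
top [484.5 293.4] [22. 22.] 0.133
wrist [580.3 -77.3] [23. 23.] 0.082
wrist [506.5 -71. ] [23. 23.] 0.083
```

```bash
python3 - <<'E'
from h import *
im=load('top'); a=im['pixels'][140:250,80:200]; cv2.imwrite('pics/t3.png',cv2.resize(a,(640,587),interpolation=cv2.INTER_CUBIC))
E
```

```text
(no output)
```

View pics/t3.png

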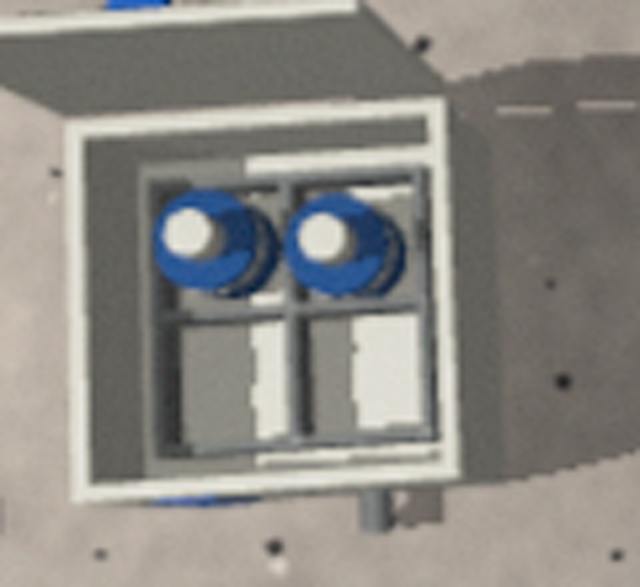

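The crop shows both cartridges in the back wells, with knobs at (190,232) and (325,238). The right one looks offset to the front-left in its well. I'll measure the body tops against the cage walls.

```bash
python3 - <<'E'
from h import *
for nm in ['top','scene']:
    im=load(nm); w=world(im); x,y,z=np.moveaxis(w,-1,0); b=masks(im)['blue']
    for lo,hi in [(.2,.327),(.327,.43)]:
        q=w[b&(x>.4)&(x<.54)&(y>lo)&(y<hi)&(z>.101)&(z<.111)]
        if len(q)<10: continue
        c,r=cv2.minEnclosingCircle((q[:,:2]*1000).astype(np.float32)); A=np.c_[q[:,:2]-q[:,:2].mean(0),np.ones(len(q))]
        print(nm,'body top',np.round(c,1),round(r,1),len(q),'slope',np.linalg.lstsq(A,q[:,2],rcond=None)[0].round(3))
im=load('top'); w=world(im); x,y,z=np.moveaxis(w,-1,0)
# floor visible in each pocket: jug frame
o=np.array([.454,.323]); a=np.radians(4.5); R=np.array([[np.cos(a),np.sin(a)],[-np.sin(a),np.cos(a)]])
d=(w[...,:2]-o)@R.T
for lo,hi,t in [(.081,.087,'wall'),(.047,.053,'floor')]:
    m=(abs(d[...,0])<.085)&(abs(d[...,1])<.085)&(z>lo)&(z<hi)
    for ax in (0,1):
        h,e=np.histogram(d[m][:,ax],bins=np.arange(-.086,.087,.004)); print(t,'axis',ax,[(int(round(v*1000)),int(k)) for v,k in zip(e+.002,h)])
E
```

```text
top body top [484.4 294. ] 26.6 167 slope [-0.013 -0.004  0.106]
top body top [486.4 362.3] 26.5 172 slope [-0.01  -0.009  0.106]
scene body top [479.2 373.3] 20.4 84 slope [ 0.029 -0.007  0.105]
wall axis 0 [(-84, 0), (-80, 0), (-76, 6), (-72, 57), (-68, 34), (-64, 7), (-60, 9), (-56, 8), (-52, 11), (-48, 11), (-44, 12), (-40, 8), (-36, 9), (-32, 11), (-28, 9), (-24, 9), (-20, 12), (-16, 6), (-12, 10), (-8, 8), (-4, 42), (0, 55), (4, 10), (8, 9), (12, 8), (16, 11), (20, 6), (24, 8), (28, 5), (32, 6), (36, 6), (40, 8), (44, 6), (48, 10), (52, 9), (56, 9), (60, 8), (64, 22), (68, 59), (72, 26), (76, 0), (80, 0), (84, 0)]
wall axis 1 [(-84, 0), (-80, 0), (-76, 4), (-72, 54), (-68, 45), (-64, 7), (-60, 8), (-56, 14), (-52, 13), (-48, 11), (-44, 5), (-40, 11), (-36, 8), (-32, 8), (-28, 6), (-24, 5), (-20, 10), (-16, 6), (-12, 7), (-8, 9), (-4, 37), (0, 49), (4, 21), (8, 8), (12, 12), (16, 16), (20, 9), (24, 7), (28, 9), (32, 11), (36, 8), (40, 7), (44, 3), (48, 8), (52, 6), (56, 8), (60, 8), (64, 14), (68, 54), (72, 34), (76, 0), (80, 0), (84, 0)]
floor axis 0 [(-84, 39), (-80, 63), (-76
[... 152 characters left out ...]
, 38), (-16, 44), (-12, 41), (-8, 43), (-4, 28), (0, 1), (4, 1), (8, 27), (12, 20), (16, 13), (20, 7), (24, 3), (28, 3), (32, 3), (36, 3), (40, 1), (44, 2), (48, 5), (52, 7), (56, 10), (60, 14), (64, 27), (68, 2), (72, 0), (76, 2), (80, 51), (84, 42)]
floor axis 1 [(-84, 0), (-80, 0), (-76, 0), (-72, 1), (-68, 5), (-64, 8), (-60, 25), (-56, 47), (-52, 41), (-48, 36), (-44, 30), (-40, 36), (-36, 26), (-32, 35), (-28, 27), (-24, 34), (-20, 30), (-16, 29), (-12, 32), (-8, 33), (-4, 32), (0, 9), (4, 5), (8, 10), (12, 31), (16, 36), (20, 40), (24, 32), (28, 30), (32, 32), (36, 32), (40, 31), (44, 31), (48, 28), (52, 28), (56, 29), (60, 35), (64, 40), (68, 17), (72, 7), (76, 5), (80, 6), (84, 27)]
```

Both cartridges are upright on the floor: the back-left one is 2.4 mm off centre. The back-right one is about 6.5 mm off, against the well wall. The well can't allow more than 7 mm, so that is within the 9 mm limit. The refined cage centre is (0.4527, 0.3224). I'll go on with the third.

```bash
python3 -m pendant '[{"jaw":0.2,"tx":-0.1,"ty":0,"tz":-6,"ax":0,"ay":0,"az":0},{"jaw":0.2,"tx":-0.1,"ty":0.1,"tz":-12,"ax":0,"ay":0,"az":0},{"jaw":0.2,"tx":-0.1,"ty":0.1,"tz":-17,"ax":0,"ay":0,"az":0},{"jaw":0.2,"tx":-0.1,"ty":0.1,"tz":-20.1,"ax":0,"ay":0,"az":0},{"jaw":0.2,"tx":-0.1,"ty":0.1,"tz":-20.1,"ax":0,"ay":0,"az":0},{"jaw":-1,"tx":-0.1,"ty":0.1,"tz":-20.1,"ax":0,"ay":0,"az":0},{"jaw":-1,"tx":-0.1,"ty":0.1,"tz":-20.1,"ax":0,"ay":0,"az":0},{"jaw":-1,"tx":-0.1,"ty":0.1,"tz":-20.1,"ax":0,"ay":0,"az":0},{"jaw":-1,"tx":-0.1,"ty":0.1,"tz":-20.1,"ax":0,"ay":0,"az":0}]' 40 && python3 -m pendant '[{"jaw":-1,"tx":0,"ty":0,"tz":5,"ax":0,"ay":0,"az":0},{"jaw":-1,"tx":0,"ty":0,"tz":11,"ax":0,"ay":0,"az":0},{"jaw":-1,"tx":0,"ty":0,"tz":17,"ax":0,"ay":0,"az":0},{"jaw":-1,"tx":-1,"ty":4,"tz":20,"ax":0,"ay":0,"az":0},{"jaw":-1,"tx":-2,"ty":10,"tz":20,"ax":0,"ay":0,"az":0},{"jaw":-1,"tx":-3.5,"ty":16,"tz":20,"ax":0,"ay":0,"az":0},{"jaw":-1,"tx":-5,"ty":22,"tz":20,"ax":0,"ay":0,"az":0},{"jaw":-1,"tx":-6.5,"ty":28,"tz":20,"ax":0,"ay":0,"az":0},{"jaw":-1,"tx":-8,"ty":33.5,"tz":20,"ax":0,"ay":0,"az":0},{"jaw":-1,"tx":-9.1,"ty":38.5,"tz":20,"ax":0,"ay":0,"az":0}]' && python3 -m pendant '[{"jaw":-1,"tx":0,"ty":3.9,"tz":0,"ax":0,"ay":0,"az":0},{"jaw":-1,"tx":0,"ty":3.9,"tz":-2,"ax":0,"ay":0,"az":0},{"jaw":-1,"tx":0,"ty":3.9,"tz":-4,"ax":0,"ay":0,"az":0},{"jaw":-1,"tx":0,"ty":3.9,"tz":-5,"ax":0,"ay":0,"az":0},{"jaw":-1,"tx":0,"ty":3.9,"tz":-5,"ax":0,"ay":0,"az":0},{"jaw":-1,"tx":0,"ty":3.9,"tz":-5,"ax":0,"ay":0,"az":0}]'
python3 - <<'E'
from h import *
print([manip.get_state()['position'].round(4)])
im=snap('top'); w=world(im); x,y,z=np.moveaxis(w,-1,0); b=masks(im)['blue']
q=w[b&(x>.36)&(x<.46)&(y>.31)&(y<.41)&(z>.19)&(z<.22)]; print(len(q),cv2.minEnclosingCircle((q[:,:2]*1000).astype(np.float32)) if len(q) else 0)
E
```

```text
clock: 20.18
position: [0.5084, -0.0691, 0.0631]
ee_rot: [0.0, 0.999, 0.04, 0.002]
contact_force: [0.7, 0.5, 6.4]
width: 0.0223
gripper_force: 39.8
clock: 21.42
position: [0.4145, 0.3177, 0.2614]
ee_rot: [0.0, 0.999, 0.04, 0.0]
contact_force: [0.6, 0.3, -1.4]
width: 0.0222
gripper_force: 40.0
clock: 22.18
position: [0.4162, 0.3552, 0.2121]
ee_rot: [-0.0, 0.999, 0.04, 0.001]
contact_force: [0.6, -0.5, -0.8]
width: 0.0226
gripper_force: 40.1
[array([0.4162, 0.3552, 0.2121])]
101 ((414.0594787597656, 355.2696533203125), 25.8458194732666)
```

```bash
python3 -m pendant '[{"jaw":-1,"tx":0,"ty":0,"tz":-3,"ax":0,"ay":0,"az":0},{"jaw":-1,"tx":0,"ty":0,"tz":-5.5,"ax":0,"ay":0,"az":0},{"jaw":-1,"tx":0,"ty":0,"tz":-7.5,"ax":0,"ay":0,"az":0},{"jaw":-1,"tx":0,"ty":0,"tz":-9,"ax":0,"ay":0,"az":0},{"jaw":-1,"tx":0,"ty":0,"tz":-9.9,"ax":0,"ay":0,"az":0},{"jaw":-1,"tx":0,"ty":0,"tz":-9.9,"ax":0,"ay":0,"az":0}]' 40 && python3 -m pendant '[{"jaw":-0.1,"tx":0,"ty":0,"tz":0,"ax":0,"ay":0,"az":0},{"jaw":-0.1,"tx":0,"ty":0,"tz":0,"ax":0,"ay":0,"az":0},{"jaw":-0.1,"tx":0,"ty":0,"tz":0,"ax":0,"ay":0,"az":0},{"jaw":-0.1,"tx":0,"ty":0,"tz":5,"ax":0,"ay":0,"az":0},{"jaw":-0.1,"tx":0,"ty":0,"tz":11,"ax":0,"ay":0,"az":0},{"jaw":-0.1,"tx":0,"ty":0,"tz":15,"ax":0,"ay":0,"az":0},{"jaw":0.2,"tx":0,"ty":-6,"tz":15,"ax":0,"ay":0,"az":0},{"jaw":0.2,"tx":0,"ty":-12,"tz":15,"ax":0,"ay":0,"az":0},{"jaw":0.2,"tx":2,"ty":-18,"tz":15,"ax":0,"ay":0,"az":0},{"jaw":0.2,"tx":5,"ty":-23,"tz":15,"ax":0,"ay":0,"az":0}]' 40 && python3 -m pendant '[{"jaw":0.2,"tx":3,"ty":-5,"tz":0,"ax":0,"ay":0,"az":0},{"jaw":0.2,"tx":6,"ty":-10,"tz":0,"ax":0,"ay":0,"az":0},{"jaw":0.2,"tx":9,"ty":-15,"tz":0,"ax":0,"ay":0,"az":0},{"jaw":0.2,"tx":11.4,"ty":-19.9,"tz":0,"ax":0,"ay":0,"az":0},{"jaw":0.2,"tx":11.4,"ty":-19.9,"tz":0,"ax":0,"ay":0,"az":0},{"jaw":0.2,"tx":11.4,"ty":-19.9,"tz":0,"ax":0,"ay":0,"az":0}]'
python3 -c "
from h import *
knobs()"
```

```text
clock: 22.98
position: [0.4164, 0.3555, 0.1132]
ee_rot: [-0.0, 0.999, 0.04, 0.001]
contact_force: [-0.7, -0.2, 1.7]
width: 0.0229
gripper_force: 40.3
clock: 24.22
position: [0.4654, 0.1234, 0.2628]
ee_rot: [-0.0, 0.999, 0.04, 0.001]
contact_force: [1.2, -0.1, 0.4]
width: 0.051
gripper_force: 0.0
clock: 24.98
position: [0.5792, -0.0735, 0.2619]
ee_rot: [-0.001, 0.999, 0.04, -0.001]
contact_force: [0.2, 0.1, -0.3]
width: 0.0512
gripper_force: 0.0
scene [580.1 -73.4] [23. 23.] 0.083
scene [414.9 357.4] [23. 23.] 0.133
scene [479.7 368.7] [16.  5.] 0.132
top [579.5 -73. ] [20. 21.] 0.083
top [486.4 362. ] [23. 20.] 0.132
top [484.3 293.5] [21. 22.] 0.132
top [414.3 356.8] [19. 23.] 0.133
wrist [580.5 -77.3] [23. 23.] 0.083
```

```bash
python3 -m pendant '[{"jaw":0.2,"tx":0,"ty":0,"tz":-6,"ax":0,"ay":0,"az":0},{"jaw":0.2,"tx":0.1,"ty":0,"tz":-12,"ax":0,"ay":0,"az":0},{"jaw":0.2,"tx":0.1,"ty":0,"tz":-17,"ax":0,"ay":0,"az":0},{"jaw":0.2,"tx":0.1,"ty":0,"tz":-20.1,"ax":0,"ay":0,"az":0},{"jaw":0.2,"tx":0.1,"ty":0,"tz":-20.1,"ax":0,"ay":0,"az":0},{"jaw":-1,"tx":0.1,"ty":0,"tz":-20.1,"ax":0,"ay":0,"az":0},{"jaw":-1,"tx":0.1,"ty":0,"tz":-20.1,"ax":0,"ay":0,"az":0},{"jaw":-1,"tx":0.1,"ty":0,"tz":-20.1,"ax":0,"ay":0,"az":0},{"jaw":-1,"tx":0.1,"ty":0,"tz":-20.1,"ax":0,"ay":0,"az":0}]' 40 && python3 -m pendant '[{"jaw":-1,"tx":0,"ty":0,"tz":5,"ax":0,"ay":0,"az":0},{"jaw":-1,"tx":0,"ty":0,"tz":11,"ax":0,"ay":0,"az":0},{"jaw":-1,"tx":0,"ty":0,"tz":17,"ax":0,"ay":0,"az":0},{"jaw":-1,"tx":-3,"ty":3,"tz":20,"ax":0,"ay":0,"az":0},{"jaw":-1,"tx":-7,"ty":7,"tz":20,"ax":0,"ay":0,"az":0},{"jaw":-1,"tx":-11,"ty":11.5,"tz":20,"ax":0,"ay":0,"az":0},{"jaw":-1,"tx":-14,"ty":16.5,"tz":20,"ax":0,"ay":0,"az":0},{"jaw":-1,"tx":-15.9,"ty":22,"tz":20,"ax":0,"ay":0,"az":0},{"jaw":-1,"tx":-15.9,"ty":28,"tz":20,"ax":0,"ay":0,"az":0},{"jaw":-1,"tx":-15.9,"ty":33,"tz":20,"ax":0,"ay":0,"az":0}]' && python3 -m pendant '[{"jaw":-1,"tx":0,"ty":2.8,"tz":0,"ax":0,"ay":0,"az":0},{"jaw":-1,"tx":0,"ty":2.8,"tz":-2,"ax":0,"ay":0,"az":0},{"jaw":-1,"tx":0,"ty":2.8,"tz":-4,"ax":0,"ay":0,"az":0},{"jaw":-1,"tx":0,"ty":2.8,"tz":-5,"ax":0,"ay":0,"az":0},{"jaw":-1,"tx":0,"ty":2.8,"tz":-5,"ax":0,"ay":0,"az":0},{"jaw":-1,"tx":0,"ty":2.8,"tz":-5,"ax":0,"ay":0,"az":0}]'
python3 - <<'E'
from h import *
im=snap('top'); w=world(im); x,y,z=np.moveaxis(w,-1,0); b=masks(im)['blue']
q=w[b&(x>.36)&(x<.47)&(y>.22)&(y<.34)&(z>.19)&(z<.22)]; print(len(q),cv2.minEnclosingCircle((q[:,:2]*1000).astype(np.float32)) if len(q) else 0)
E
```

```text
clock: 26.25
position: [0.5822, -0.0742, 0.0633]
ee_rot: [0.0, 0.999, 0.04, 0.002]
contact_force: [-0.7, 0.1, 6.3]
width: 0.0223
gripper_force: 39.8
clock: 27.5
position: [0.421, 0.258, 0.2619]
ee_rot: [-0.0, 0.999, 0.04, 0.001]
contact_force: [0.7, -0.8, -1.7]
width: 0.0225
gripper_force: 40.0
clock: 28.25
position: [0.4223, 0.2842, 0.2121]
ee_rot: [-0.0, 0.999, 0.04, 0.001]
contact_force: [-0.2, -0.9, -1.6]
width: 0.0226
gripper_force: 39.9
84 ((406.6816101074219, 280.61895751953125), 21.28586769104004)
```

```bash
python3 - <<'E'
from h import *
for n in ['scene','top']:
    im=snap(n); w=world(im); x,y,z=np.moveaxis(w,-1,0); b=masks(im)['blue']
    q=w[b&(x>.36)&(x<.48)&(y>.22)&(y<.34)&(z>.14)&(z<.215)]
    if len(q): print(n,len(q),q.min(0).round(4),q.max(0).round(4),cv2.minEnclosingCircle((q[:,:2]*1000).astype(np.float32)))
cv2.imwrite('pics/s4.png',cv2.resize(load('scene')['pixels'][180:330,240:400],(640,600)))
E
```

```text
scene 274 [0.4012 0.2645 0.1516] [0.448  0.3124 0.209 ] ((423.8535461425781, 288.7384033203125), 24.837905883789062)
top 94 [0.3962 0.2579 0.1544] [0.4174 0.2989 0.2098] ((406.4222412109375, 278.44049072265625), 21.968639373779297)
```

View pics/s4.png

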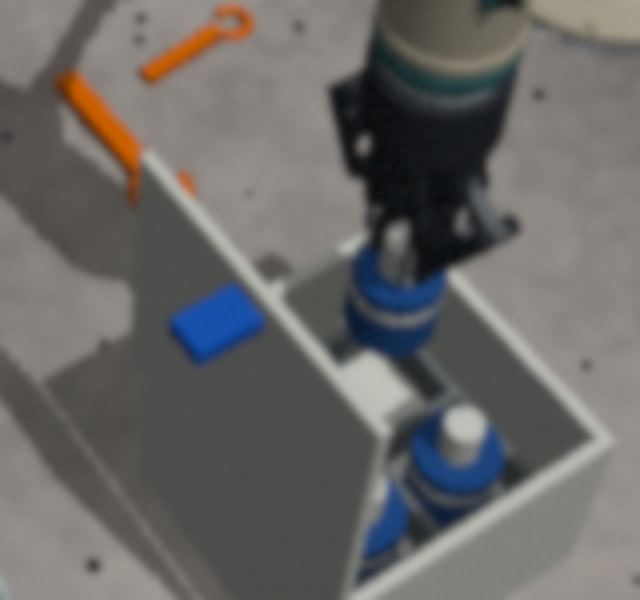

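The cartridge hangs upright at (395,300), above the free front-right well; (462,430) shows the front-left one seated. I'll lower it with a −2 mm x correction.

```bash
python3 -m pendant '[{"jaw":-1,"tx":-0.2,"ty":0,"tz":-3,"ax":0,"ay":0,"az":0},{"jaw":-1,"tx":-0.2,"ty":0,"tz":-5.5,"ax":0,"ay":0,"az":0},{"jaw":-1,"tx":-0.2,"ty":0,"tz":-7.5,"ax":0,"ay":0,"az":0},{"jaw":-1,"tx":-0.2,"ty":0,"tz":-9,"ax":0,"ay":0,"az":0},{"jaw":-1,"tx":-0.2,"ty":0,"tz":-9.9,"ax":0,"ay":0,"az":0},{"jaw":-1,"tx":-0.2,"ty":0,"tz":-9.9,"ax":0,"ay":0,"az":0}]' 40 && python3 -m pendant '[{"jaw":-0.1,"tx":0,"ty":0,"tz":0,"ax":0,"ay":0,"az":0},{"jaw":-0.1,"tx":0,"ty":0,"tz":0,"ax":0,"ay":0,"az":0},{"jaw":-0.1,"tx":0,"ty":0,"tz":0,"ax":0,"ay":0,"az":0},{"jaw":-0.1,"tx":0,"ty":0,"tz":5,"ax":0,"ay":0,"az":0},{"jaw":-0.1,"tx":0,"ty":0,"tz":11,"ax":0,"ay":0,"az":0},{"jaw":-0.1,"tx":0,"ty":0,"tz":16,"ax":0,"ay":0,"az":0},{"jaw":0,"tx":0,"ty":-6,"tz":18,"ax":0,"ay":0,"az":0},{"jaw":0,"tx":0,"ty":-12,"tz":18,"ax":0,"ay":0,"az":0},{"jaw":0,"tx":0,"ty":-18,"tz":18,"ax":0,"ay":0,"az":0},{"jaw":0,"tx":0,"ty":-24,"tz":18,"ax":0,"ay":0,"az":0}]' 40 
python3 - <<'E'
from h import *
knobs(); im=load('top'); cv2.imwrite('pics/t4.png',cv2.resize(im['pixels'][100:270,80:320],(794,562)))
blobs(im,'orange',60)
w=world(im); x,y,z=np.moveaxis(w,-1,0)
l=w[(x>.5)&(x<.7)&(y>.25)&(y<.4)&(z>.2)]; print('lid/tab',l.min(0),l.max(0))
t=w[masks(im)['blue']&(x>.53)&(x<.7)&(y>.25)&(y<.4)&(z>.2)]; print('tab',t.min(0),t.max(0),t.mean(0))
E
```

```text
clock: 29.15
position: [0.4202, 0.284, 0.1131]
ee_rot: [0.0, 0.999, 0.04, 0.001]
contact_force: [-1.1, -1.6, 1.9]
width: 0.0226
gripper_force: 40.5
clock: 30.4
position: [0.4195, 0.0425, 0.2925]
ee_rot: [0.0, 0.999, 0.04, 0.001]
contact_force: [1.0, 0.2, -0.8]
width: 0.0427
gripper_force: 0.0
scene [418.2 285.4] [23. 22.] 0.132
scene [414.8 356.6] [22. 22.] 0.132
top [486.8 362.2] [21. 22.] 0.133
top [484.8 294.4] [21. 22.] 0.133
top [417.9 285.1] [21. 19.] 0.133
top [414.5 356.9] [19. 23.] 0.133
wrist [417.5 275.6] [12. 23.] 0.132
wrist [367.5 272.1] [ 1. 17.] 0.136
orange px [479  99  18  17] mean [ 0.71  -0.658  0.13 ] rect c 723 -685 size 44 107 ang 27.5 z [0.126 0.13  0.135]
orange px [256 202  19   7] mean [ 0.439 -0.051  0.015] rect c 440 -49 size 16 55 ang 5.7 z [0.009 0.016 0.02 ]
orange px [264 224  12  34] mean [ 0.336 -0.058  0.01 ] rect c 338 -63 size 97 27 ang 4.7 z [0.004 0.011 0.018]
orange px [337 260  33  72] mean [ 0.191 -0.298  0.021] rect c 189 -287 size 64 205 ang 65.3 z [0.014 0.021 0.028]
lid/tab [0.54352299 0.25003293 0.20002418] [0.59734304 0.39989357 0.34290243]
tab [0.55665138 0.31703835 0.31772169] [0.59484892 0.34325918 0.3363779 ] [0.57713459 0.32946689 0.32633279]
```

View pics/t4.png

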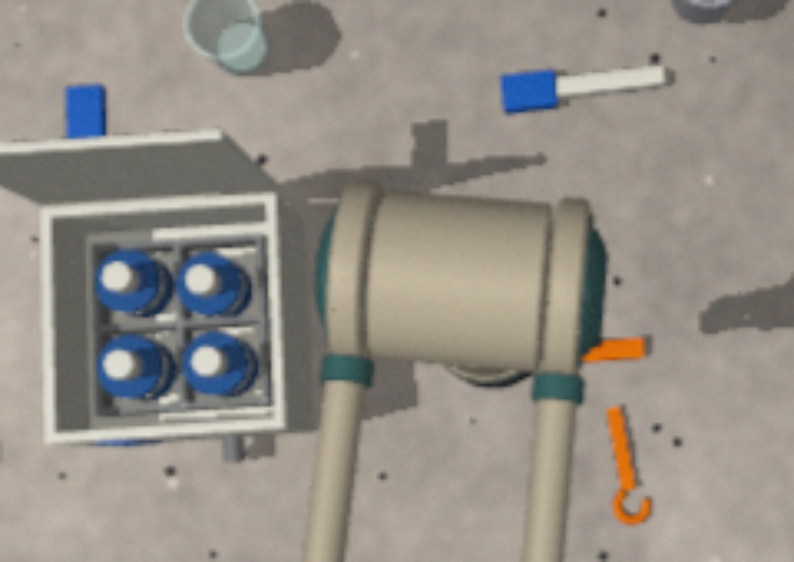

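All four knobs read z = 0.133 at the pocket centres; in the crop they are at (120,277), (205,280), (122,365) and (208,363). The tab is at (85,110). Now I'll re-grip the tab to close the lid.

```bash
python3 -m pendant '[{"jaw":0.2,"tx":2,"ty":3,"tz":5,"ax":0,"ay":0,"az":0},{"jaw":0.2,"tx":4,"ty":5,"tz":10,"ax":0,"ay":0,"az":0},{"jaw":0.2,"tx":7,"ty":10,"tz":11,"ax":0,"ay":0,"az":0},{"jaw":0.2,"tx":10,"ty":15,"tz":11,"ax":0,"ay":0,"az":0},{"jaw":0.2,"tx":13,"ty":20,"tz":11,"ax":0,"ay":0,"az":0},{"jaw":0.2,"tx":16,"ty":25,"tz":11,"ax":0,"ay":0,"az":0},{"jaw":0.2,"tx":17.4,"ty":28.9,"tz":11,"ax":0,"ay":0,"az":0},{"jaw":0.2,"tx":17.4,"ty":28.9,"tz":11,"ax":0,"ay":0,"az":0},{"jaw":0.2,"tx":17.4,"ty":28.9,"tz":11,"ax":0,"ay":0,"az":0}]' 30 && python3 -m pendant '[{"jaw":0.2,"tx":0,"ty":0,"tz":0,"ax":0,"ay":0,"az":0},{"jaw":0.2,"tx":0,"ty":0,"tz":0,"ax":0,"ay":0,"az":0}]'
```

```text
clock: 31.68
position: [0.5928, 0.3342, 0.4018]
ee_rot: [0.0, 0.999, 0.041, -0.001]
contact_force: [-0.0, -1.1, 1.2]
width: 0.0513
gripper_force: 0.0
clock: 31.92
position: [0.5933, 0.3323, 0.4032]
ee_rot: [-0.0, 0.999, 0.04, 0.0]
contact_force: [0.0, -0.5, 0.1]
width: 0.0515
gripper_force: 0.0
```

```bash
python3 -m pendant '[{"jaw":0.2,"tx":-0.1,"ty":-0.1,"tz":-6,"ax":0,"ay":0,"az":0},{"jaw":0.2,"tx":-0.1,"ty":-0.1,"tz":-10,"ax":0,"ay":0,"az":0},{"jaw":0.2,"tx":-0.1,"ty":-0.1,"tz":-10,"ax":0,"ay":0,"az":0},{"jaw":-1,"tx":-0.1,"ty":-0.1,"tz":-10,"ax":0,"ay":0,"az":0},{"jaw":-1,"tx":-0.1,"ty":-0.1,"tz":-10,"ax":0,"ay":0,"az":0},{"jaw":-1,"tx":-0.1,"ty":-0.1,"tz":-10,"ax":0,"ay":0,"az":0},{"jaw":-1,"tx":-0.1,"ty":-0.1,"tz":-10,"ax":0,"ay":0,"az":0}]' 30 && python3 -m pendant '[{"jaw":-1,"tx":-1.5,"ty":-0.1,"tz":0.3,"ax":0,"ay":0,"az":0},{"jaw":-1,"tx":-3.1,"ty":-0.25,"tz":0.45,"ax":0,"ay":0,"az":0},{"jaw":-1,"tx":-4.6,"ty":-0.35,"tz":0.5,"ax":0,"ay":0,"az":0},{"jaw":-1,"tx":-6.15,"ty":-0.45,"tz":0.4,"ax":0,"ay":0,"az":0},{"jaw":-1,"tx":-7.7,"ty":-0.6,"tz":0.2,"ax":0,"ay":0,"az":0},{"jaw":-1,"tx":-9.2,"ty":-0.7,"tz":-0.15,"ax":0,"ay":0,"az":0},{"jaw":-1,"tx":-10.7,"ty":-0.8,"tz":-0.65,"ax":0,"ay":0,"az":0},{"jaw":-1,"tx":-12.1,"ty":-0.95,"tz":-1.25,"ax":0,"ay":0,"az":0},{"jaw":-1,"tx":-12.1,"ty":-0.95,"tz":-1.25,"ax":0,"ay":0,"az":0}]'
```

```text
clock: 32.8
position: [0.5941, 0.3312, 0.3055]
ee_rot: [0.0, 0.999, 0.04, 0.003]
contact_force: [0.4, -4.0, 5.5]
width: 0.0249
gripper_force: 32.4
clock: 33.92
position: [0.4709, 0.3217, 0.2912]
ee_rot: [0.001, 0.999, 0.04, 0.0]
contact_force: [-2.0, -5.7, 4.3]
width: 0.0254
gripper_force: 36.1
```

```bash
python3 -m pendant '[{"jaw":-1,"tx":-1.4,"ty":-0.1,"tz":-0.75,"ax":0,"ay":0,"az":0},{"jaw":-1,"tx":-2.7,"ty":-0.2,"tz":-1.55,"ax":0,"ay":0,"az":0},{"jaw":-1,"tx":-3.9,"ty":-0.3,"tz":-2.5,"ax":0,"ay":0,"az":0},{"jaw":-1,"tx":-5.05,"ty":-0.4,"tz":-3.55,"ax":0,"ay":0,"az":0},{"jaw":-1,"tx":-6.1,"ty":-0.45,"tz":-4.7,"ax":0,"ay":0,"az":0},{"jaw":-1,"tx":-7.05,"ty":-0.55,"tz":-5.9,"ax":0,"ay":0,"az":0},{"jaw":-1,"tx":-7.9,"ty":-0.6,"tz":-7.25,"ax":0,"ay":0,"az":0},{"jaw":-1,"tx":-8.65,"ty":-0.65,"tz":-8.6,"ax":0,"ay":0,"az":0},{"jaw":-1,"tx":-9.25,"ty":-0.7,"tz":-10.05,"ax":0,"ay":0,"az":0},{"jaw":-1,"tx":-9.25,"ty":-0.7,"tz":-10.05,"ax":0,"ay":0,"az":0}]' 30 && python3 -m pendant '[{"jaw":-1,"tx":-0.3,"ty":0,"tz":-0.9,"ax":0,"ay":0,"az":0},{"jaw":-1,"tx":-0.5,"ty":-0.05,"tz":-1.6,"ax":0,"ay":0,"az":0},{"jaw":-1,"tx":-0.7,"ty":-0.05,"tz":-2.3,"ax":0,"ay":0,"az":0},{"jaw":-1,"tx":-0.85,"ty":-0.05,"tz":-2.8,"ax":0,"ay":0,"az":0},{"jaw":-1,"tx":-0.85,"ty":-0.05,"tz":-2.8,"ax":0,"ay":0,"az":0}]'
```

```text
clock: 35.17
position: [0.3779, 0.3145, 0.1885]
ee_rot: [0.001, 0.999, 0.04, -0.002]
contact_force: [-1.3, -5.4, -0.2]
width: 0.0252
gripper_force: 38.3
clock: 35.8
position: [0.3705, 0.3139, 0.1627]
ee_rot: [0.001, 0.999, 0.04, -0.0]
contact_force: [-3.5, -8.2, 9.2]
width: 0.0253
gripper_force: 39.7
```

```bash
python3 -m pendant '[{"jaw":-1,"tx":0,"ty":0,"tz":-0.2,"ax":0,"ay":0,"az":0},{"jaw":-1,"tx":0,"ty":0,"tz":-0.4,"ax":0,"ay":0,"az":0},{"jaw":-1,"tx":0,"ty":0,"tz":-0.4,"ax":0,"ay":0,"az":0}]' 30
python3 - <<'E'
from h import *
im=snap('scene'); w=world(im); x,y,z=np.moveaxis(w,-1,0)
q=w[masks(im)['white']&(x>.36)&(x<.56)&(y>.22)&(y<.43)&(z>.13)&(z<.2)]
for _ in range(4):
    A=np.c_[q[:,:2],np.ones(len(q))]; c,*_=np.linalg.lstsq(A,q[:,2],rcond=None); r=q[:,2]-A@c; q=q[abs(r)<.004]
print(c.round(4),len(q),q[:,2].mean())
E
```

```text
clock: 36.17
position: [0.3705, 0.314, 0.1624]
ee_rot: [0.001, 0.999, 0.04, 0.0]
contact_force: [-8.3, -12.1, 32.1]
width: 0.025
gripper_force: 42.4
[ 0.0017 -0.0002  0.1473] 5076 0.1480142870679842
```

The lid is flat and shut (slope 0.002, top at 0.148 m). I'll release it, then go to the spanner, turning the tool a quarter turn on the way.

```bash
python3 -m pendant '[{"jaw":-1,"tx":0,"ty":0.1,"tz":0.3,"ax":0,"ay":0,"az":0},{"jaw":0.2,"tx":0,"ty":0.1,"tz":0.4,"ax":0,"ay":0,"az":0},{"jaw":0.2,"tx":0,"ty":0.1,"tz":0.4,"ax":0,"ay":0,"az":0},{"jaw":0.2,"tx":0,"ty":0.1,"tz":0.4,"ax":0,"ay":0,"az":0},{"jaw":0.2,"tx":0,"ty":0.1,"tz":6,"ax":0,"ay":0,"az":0},{"jaw":0.2,"tx":0,"ty":0,"tz":12,"ax":0,"ay":0,"az":0},{"jaw":0.2,"tx":1.5,"ty":-6,"tz":12,"ax":0,"ay":0,"az":10},{"jaw":0.2,"tx":3,"ty":-12,"tz":12,"ax":0,"ay":0,"az":20},{"jaw":0.2,"tx":4.5,"ty":-18,"tz":12,"ax":0,"ay":0,"az":30},{"jaw":0.2,"tx":6,"ty":-24,"tz":12,"ax":0,"ay":0,"az":40}]' 30 && python3 -m pendant '[{"jaw":0.2,"tx":0.6,"ty":-7,"tz":-4,"ax":0,"ay":0,"az":10},{"jaw":0.2,"tx":0.6,"ty":-7.4,"tz":-4,"ax":0,"ay":0,"az":20},{"jaw":0.2,"tx":0.6,"ty":-7.4,"tz":-4,"ax":0,"ay":0,"az":30},{"jaw":0.2,"tx":0.6,"ty":-7.4,"tz":-4,"ax":0,"ay":0,"az":40},{"jaw":0.2,"tx":0.6,"ty":-7.4,"tz":-4,"ax":0,"ay":0,"az":50},{"jaw":0.2,"tx":0.6,"ty":-7.4,"tz":-4,"ax":0,"ay":0,"az":50},{"jaw":0.2,"tx":0.6,"ty":-7.4,"tz":-4,"ax":0,"ay":0,"az":50}]'
cat >> h.py <<'E'
def bar(nm,views=('scene','top','wrist')):
    for n in views:
        im=snap(n); w=world(im); x,y,z=np.moveaxis(w,-1,0); M=masks(im)
        if nm=='spanner': m=M['orange']&(x>.38)&(x<.5)&(abs(y)<.12)&(z>.005)&(z<.04)
        else: m=(M['blue']|M['white'])&(x>.6)&(x<.76)&(abs(y)<.14)&(z>.008)&(z<.035)
        q=w[m]
        if len(q)<60: print(n,'few'); continue
        h=q[q[:,1]<(.02 if nm=='spanner' else 0.0)]
        vx,vy,x0,y0=cv2.fitLine((h[:,:2]*1000).astype(np.float32),cv2.DIST_HUBER,0,.01,.01).ravel()
        ym=1000*np.mean([np.percentile(q[:,1],.5),np.percentile(q[:,1],99.5)])
        print(n,'heading',np.degrees(np.arctan2(vy,vx)).round(1)%180,'origin',round(x0+(ym-y0)*vx/vy,1),round(ym,1),'y',np.percentile(q[:,1],[.5,99.5]).round(3))
E
python3 -c "
from h import *
bar('spanner'); print(manip.get_state()['qpos'].round(2))"
```

```text
clock: 37.48
position: [0.4239, 0.1071, 0.2772]
ee_rot: [-0.0, 0.937, 0.35, 0.0]
contact_force: [1.0, -0.3, -0.2]
width: 0.0511
gripper_force: 0.0
clock: 38.35
position: [0.4295, 0.0344, 0.2371]
ee_rot: [-0.0, 0.704, 0.71, 0.0]
contact_force: [-0.4, -0.3, -0.1]
width: 0.051
gripper_force: 0.0
scene heading 92.6 origin 438.3 0.4 y [-0.071  0.072]
top heading 98.1 origin 437.0 -39.2 y [-0.074 -0.005]
wrist heading 94.2 origin 435.7 -3.5 y [-0.075  0.068]
[-0.08  0.05  1.77  0.    1.32 -0.09]
```

```bash
python3 -m pendant '[{"jaw":0.2,"tx":0.7,"ty":-3.4,"tz":-4,"ax":0,"ay":0,"az":4},{"jaw":0.2,"tx":0.7,"ty":-3.4,"tz":-10,"ax":0,"ay":0,"az":4},{"jaw":0.2,"tx":0.7,"ty":-3.4,"tz":-16,"ax":0,"ay":0,"az":4},{"jaw":0.2,"tx":0.7,"ty":-3.4,"tz":-21,"ax":0,"ay":0,"az":4},{"jaw":0.2,"tx":0.7,"ty":-3.4,"tz":-23.2,"ax":0,"ay":0,"az":4},{"jaw":0.2,"tx":0.7,"ty":-3.4,"tz":-23.2,"ax":0,"ay":0,"az":4},{"jaw":-1,"tx":0.7,"ty":-3.4,"tz":-23.2,"ax":0,"ay":0,"az":4},{"jaw":-1,"tx":0.7,"ty":-3.4,"tz":-23.2,"ax":0,"ay":0,"az":4},{"jaw":-1,"tx":0.7,"ty":-3.4,"tz":-23.2,"ax":0,"ay":0,"az":4},{"jaw":-1,"tx":0.7,"ty":-3.4,"tz":-23.2,"ax":0,"ay":0,"az":4}]' 40 && python3 -m pendant '[{"jaw":-1,"tx":0,"ty":0,"tz":5,"ax":0,"ay":0,"az":0},{"jaw":-1,"tx":0,"ty":0,"tz":11,"ax":0,"ay":0,"az":0},{"jaw":-1,"tx":0,"ty":0,"tz":14,"ax":0,"ay":0,"az":0},{"jaw":-1,"tx":0,"ty":0,"tz":14,"ax":0,"ay":0,"az":0}]'
```

```text
clock: 39.75
position: [0.4377, 0.0001, 0.0067]
ee_rot: [0.001, 0.678, 0.735, 0.001]
contact_force: [-0.5, 0.1, 6.6]
width: 0.0166
gripper_force: 39.9
clock: 40.25
position: [0.4383, -0.0, 0.1481]
ee_rot: [0.003, 0.678, 0.735, 0.002]
contact_force: [0.3, 0.2, -1.3]
width: 0.0166
gripper_force: 39.5
```

```bash
python3 -m pendant '[{"jaw":-1,"tx":0.3,"ty":-4,"tz":3,"ax":0,"ay":0,"az":-10},{"jaw":-1,"tx":0.6,"ty":-8,"tz":4,"ax":0,"ay":0,"az":-20},{"jaw":-1,"tx":0.9,"ty":-12,"tz":4,"ax":0,"ay":0,"az":-30},{"jaw":-1,"tx":1.2,"ty":-16,"tz":4,"ax":0,"ay":0,"az":-40},{"jaw":-1,"tx":1.5,"ty":-20,"tz":4,"ax":0,"ay":0,"az":-50},{"jaw":-1,"tx":1.8,"ty":-24,"tz":4,"ax":0,"ay":0,"az":-60},{"jaw":-1,"tx":2.1,"ty":-28,"tz":4,"ax":0,"ay":0,"az":-70},{"jaw":-1,"tx":2.4,"ty":-32,"tz":4,"ax":0,"ay":0,"az":-80},{"jaw":-1,"tx":2.7,"ty":-36,"tz":4,"ax":0,"ay":0,"az":-90},{"jaw":-1,"tx":2.8,"ty":-37,"tz":4,"ax":0,"ay":0,"az":-100}]' 40 && python3 -m pendant '[{"jaw":-1,"tx":0,"ty":0,"tz":0,"ax":0,"ay":0,"az":-2},{"jaw":-1,"tx":0,"ty":0,"tz":-3,"ax":0,"ay":0,"az":-2},{"jaw":-1,"tx":0,"ty":0,"tz":-6,"ax":0,"ay":0,"az":-2},{"jaw":-1,"tx":0,"ty":0,"tz":-6,"ax":0,"ay":0,"az":-2}]'
python3 - <<'E'
from h import *
im=snap('scene'); blobs(im,'orange',60); blobs(im,'yellow',100)
cv2.imwrite('pics/s5.png',cv2.resize(im['pixels'][80:230,140:340],(800,600)))
E
```

```text
clock: 41.5
position: [0.4637, -0.3718, 0.183]
ee_rot: [-0.001, 0.999, -0.051, -0.001]
contact_force: [-1.0, 0.5, -1.3]
width: 0.0166
gripper_force: 39.4
clock: 42.0
position: [0.4625, -0.3669, 0.1224]
ee_rot: [-0.003, 0.998, -0.063, -0.003]
contact_force: [-0.2, -0.1, -0.4]
width: 0.0167
gripper_force: 39.5
orange px [210 110  13   7] mean [ 0.431 -0.356  0.129] rect c 429 -358 size 21 40 ang 76.6 z [0.121 0.13  0.136]
orange px [183 114  12  11] mean [ 0.516 -0.376  0.122] rect c 492 -429 size 172 34 ang 67.2 z [0.119 0.126 0.131]
orange px [262 120  60  17] mean [ 0.179 -0.29   0.018] rect c 188 -289 size 61 202 ang 68.9 z [0.009 0.019 0.026]
orange px [276 182  27  18] mean [ 0.343 -0.055  0.01 ] rect c 339 -54 size 102 25 ang 14.9 z [0.004 0.01  0.016]
yellow px [177 130  59  25] mean [ 0.466 -0.375  0.005] rect c 466 -370 size 84 193 ang 82.4 z [-0.     0.005  0.02 ]
```

View pics/s5.png

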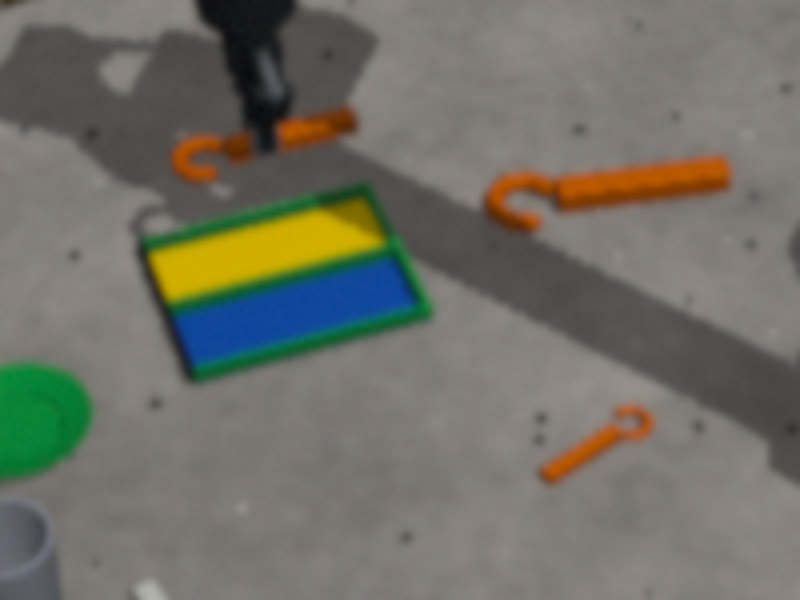

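The spanner hangs level, parallel to the tray, with its hook at the black end ((200,158) in the crop). Now I'll lower it into the yellow bay.

```bash
python3 -m pendant '[{"jaw":-1,"tx":0.3,"ty":-0.3,"tz":-4,"ax":0,"ay":0,"az":0},{"jaw":-1,"tx":0.3,"ty":-0.3,"tz":-8,"ax":0,"ay":0,"az":0},{"jaw":-1,"tx":0.3,"ty":-0.3,"tz":-10,"ax":0,"ay":0,"az":0},{"jaw":-1,"tx":0.3,"ty":-0.3,"tz":-11,"ax":0,"ay":0,"az":0},{"jaw":-1,"tx":0.3,"ty":-0.3,"tz":-11,"ax":0,"ay":0,"az":0},{"jaw":-0.3,"tx":0.3,"ty":-0.3,"tz":-11,"ax":0,"ay":0,"az":0},{"jaw":-0.3,"tx":0.3,"ty":-0.3,"tz":-11,"ax":0,"ay":0,"az":0},{"jaw":-0.3,"tx":0.3,"ty":-0.3,"tz":-11,"ax":0,"ay":0,"az":0},{"jaw":-0.3,"tx":0.3,"ty":-0.3,"tz":-6,"ax":0,"ay":0,"az":0},{"jaw":-0.3,"tx":0.3,"ty":-0.3,"tz":0,"ax":0,"ay":0,"az":0}]' 40 && python3 -m pendant '[{"jaw":0.2,"tx":2,"ty":4.5,"tz":5,"ax":0,"ay":0,"az":10},{"jaw":0.2,"tx":4,"ty":9,"tz":8,"ax":0,"ay":0,"az":20},{"jaw":0.2,"tx":6,"ty":14,"tz":8,"ax":0,"ay":0,"az":30},{"jaw":0.2,"tx":9,"ty":19,"tz":8,"ax":0,"ay":0,"az":40},{"jaw":0.2,"tx":12,"ty":24,"tz":8,"ax":0,"ay":0,"az":50},{"jaw":0.2,"tx":15,"ty":29,"tz":8,"ax":0,"ay":0,"az":60},{"jaw":0.2,"tx":18,"ty":33,"tz":8,"ax":0,"ay":0,"az":70},{"jaw":0.2,"tx":21.4,"ty":35.2,"tz":8,"ax":0,"ay":0,"az":80},{"jaw":0.2,"tx":21.4,"ty":35.2,"tz":8,"ax":0,"ay":0,"az":90},{"jaw":0.2,"tx":21.4,"ty":35.2,"tz":8,"ax":0,"ay":0,"az":100}]' 40 && python3 -m pendant '[{"jaw":0.2,"tx":0,"ty":0,"tz":0,"ax":0,"ay":0,"az":5},{"jaw":0.2,"tx":0,"ty":0,"tz":0,"ax":0,"ay":0,"az":5},{"jaw":0.2,"tx":0,"ty":0,"tz":0,"ax":0,"ay":0,"az":5}]'
python3 -c "
from h import *
bar('brush'); im=load('top'); blobs(im,'orange',60); blobs(im,'yellow',60)"
```

```text
clock: 43.3
position: [0.4667, -0.3721, 0.1254]
ee_rot: [-0.001, 0.998, -0.064, -0.001]
contact_force: [0.4, -0.9, 0.2]
width: 0.0297
gripper_force: 0.0
clock: 44.55
position: [0.6817, -0.02, 0.205]
ee_rot: [-0.0, 0.688, 0.726, -0.0]
contact_force: [-0.4, 0.2, -0.4]
width: 0.0511
gripper_force: 0.0
clock: 44.92
position: [0.6813, -0.0208, 0.2054]
ee_rot: [0.0, 0.659, 0.752, 0.0]
contact_force: [-0.9, 0.5, 0.4]
width: 0.0512
gripper_force: 0.0
scene heading 97.5 origin 681.1 -15.6 y [-0.088  0.056]
top heading 94.3 origin 680.0 0.3 y [-0.052  0.053]
wrist heading 97.4 origin 681.1 -20.4 y [-0.092  0.051]
orange px [479  99  18  17] mean [ 0.71  -0.659  0.129] rect c 724 -686 size 45 113 ang 27.5 z [0.126 0.13  0.135]
orange px [370 174  15  49] mean [ 0.466 -0.372  0.019] rect c 465 -378 size 43 144 ang 87.9 z [0.013 0.019 0.025]
orange px [264 223   8  27] mean [ 0.351 -0.056  0.018] rect c 350 -56 size 34 73 ang 78.2 z [0.005 0.012 0.017]
orange px [336 260  34  72] mean [ 0.188 -0.296  0.02 ] rect c 183 -305 size 70 206 ang 78.8 z [0.012 0.021 0.028]
yellow px [358 166  31  66] mean [ 0.464 -0.369  0.005] rect c 466 -370 size 71 191 ang 82.3 z [-0.     0.005  0.012]
```

The spanner rests flat in the yellow bay, and the brush is still at (0.681, −0.017). Now I'll pick up the brush.

```bash
python3 -m pendant '[{"jaw":0.2,"tx":0,"ty":0.4,"tz":-6,"ax":0,"ay":0,"az":0},{"jaw":0.2,"tx":0,"ty":0.4,"tz":-12,"ax":0,"ay":0,"az":0},{"jaw":0.2,"tx":0,"ty":0.4,"tz":-17,"ax":0,"ay":0,"az":0},{"jaw":0.2,"tx":0,"ty":0.4,"tz":-19.9,"ax":0,"ay":0,"az":0},{"jaw":0.2,"tx":0,"ty":0.4,"tz":-19.9,"ax":0,"ay":0,"az":0},{"jaw":-1,"tx":0,"ty":0.4,"tz":-19.9,"ax":0,"ay":0,"az":0},{"jaw":-1,"tx":0,"ty":0.4,"tz":-19.9,"ax":0,"ay":0,"az":0},{"jaw":-1,"tx":0,"ty":0.4,"tz":-19.9,"ax":0,"ay":0,"az":0},{"jaw":-1,"tx":0,"ty":0.4,"tz":-19.9,"ax":0,"ay":0,"az":0}]' 40 && python3 -m pendant '[{"jaw":-1,"tx":0,"ty":0,"tz":5,"ax":0,"ay":0,"az":0},{"jaw":-1,"tx":0,"ty":0,"tz":11,"ax":0,"ay":0,"az":0},{"jaw":-1,"tx":-1,"ty":-1,"tz":16,"ax":0,"ay":0,"az":-10},{"jaw":-1,"tx":-3,"ty":-4,"tz":17,"ax":0,"ay":0,"az":-20},{"jaw":-1,"tx":-6,"ty":-8,"tz":17,"ax":0,"ay":0,"az":-30},{"jaw":-1,"tx":-9,"ty":-12,"tz":17,"ax":0,"ay":0,"az":-40},{"jaw":-1,"tx":-12,"ty":-16,"tz":17,"ax":0,"ay":0,"az":-50},{"jaw":-1,"tx":-15,"ty":-20,"tz":17,"ax":0,"ay":0,"az":-60},{"jaw":-1,"tx":-18,"ty":-24,"tz":17,"ax":0,"ay":0,"az":-70},{"jaw":-1,"tx":-20.3,"ty":-27.6,"tz":17,"ax":0,"ay":0,"az":-80}]' 40 && python3 -m pendant '[{"jaw":-1,"tx":0,"ty":0,"tz":0,"ax":0,"ay":0,"az":-10},{"jaw":-1,"tx":0,"ty":0,"tz":-2,"ax":0,"ay":0,"az":-20},{"jaw":-1,"tx":0,"ty":0,"tz":-6,"ax":0,"ay":0,"az":-25},{"jaw":-1,"tx":0,"ty":0,"tz":-6,"ax":0,"ay":0,"az":-25},{"jaw":-1,"tx":0,"ty":0,"tz":-6,"ax":0,"ay":0,"az":-25}]'
python3 - <<'E'
from h import *
im=snap('scene'); cv2.imwrite('pics/s6.png',cv2.resize(im['pixels'][80:230,140:340],(640,480)))
E
```

```text
clock: 46.2
position: [0.6831, -0.017, 0.0086]
ee_rot: [0.002, 0.658, 0.753, 0.001]
contact_force: [0.6, 0.6, 6.4]
width: 0.0165
gripper_force: 41.9
clock: 47.45
position: [0.4769, -0.2939, 0.1767]
ee_rot: [0.0, 0.989, 0.15, 0.0]
contact_force: [0.3, -0.4, -0.7]
width: 0.0172
gripper_force: 41.1
clock: 48.08
position: [0.479, -0.2932, 0.1174]
ee_rot: [0.001, 0.998, -0.064, 0.001]
contact_force: [0.9, 0.4, -1.1]
width: 0.0167
gripper_force: 41.1
```

View pics/s6.png

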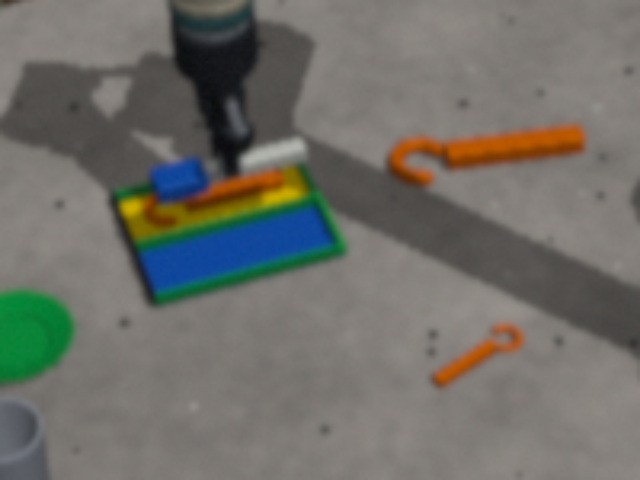

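The brush is held level and aligned, its head at the black end ((178,178)). The spanner lies in the yellow bay ((220,195)). I'll lower the brush into the blue bay, release, and retreat.

```bash
python3 -m pendant '[{"jaw":-1,"tx":0,"ty":0,"tz":-4,"ax":0,"ay":0,"az":0},{"jaw":-1,"tx":0,"ty":0,"tz":-8,"ax":0,"ay":0,"az":0},{"jaw":-1,"tx":0,"ty":0,"tz":-9.5,"ax":0,"ay":0,"az":0},{"jaw":-1,"tx":0,"ty":0,"tz":-10.3,"ax":0,"ay":0,"az":0},{"jaw":-1,"tx":0,"ty":0,"tz":-10.3,"ax":0,"ay":0,"az":0},{"jaw":-0.3,"tx":0,"ty":0,"tz":-10.3,"ax":0,"ay":0,"az":0},{"jaw":-0.3,"tx":0,"ty":0,"tz":-10.3,"ax":0,"ay":0,"az":0},{"jaw":-0.3,"tx":0,"ty":0,"tz":-10.3,"ax":0,"ay":0,"az":0},{"jaw":-0.3,"tx":0,"ty":0,"tz":-6,"ax":0,"ay":0,"az":0},{"jaw":-0.3,"tx":0,"ty":0,"tz":0,"ax":0,"ay":0,"az":0}]' 40 && python3 -m pendant '[{"jaw":0,"tx":-3,"ty":4,"tz":5,"ax":0,"ay":0,"az":0},{"jaw":0,"tx":-4,"ty":9,"tz":10,"ax":0,"ay":0,"az":0},{"jaw":0,"tx":-5,"ty":14,"tz":14,"ax":0,"ay":0,"az":0},{"jaw":0,"tx":-6,"ty":18,"tz":14,"ax":0,"ay":0,"az":0},{"jaw":0,"tx":-6,"ty":20,"tz":14,"ax":0,"ay":0,"az":0},{"jaw":0,"tx":-6,"ty":20,"tz":14,"ax":0,"ay":0,"az":0}]'
python3 - <<'E'
from h import *
im=snap('scene'); blobs(im,'orange',60); w=world(im); x,y,z=np.moveaxis(w,-1,0)
q=w[masks(im)['white']&(x>.36)&(x<.56)&(y>.22)&(y<.43)&(z>.13)&(z<.2)]
A=np.c_[q[:,:2],np.ones(len(q))]; print('lid',np.linalg.lstsq(A,q[:,2],rcond=None)[0].round(4),len(q))
t=snap('top'); blobs(t,'orange',60); blobs(t,'blue',60); 
a=t['pixels'][140:250,310:410]; cv2.imwrite('pics/f.png',np.hstack([cv2.resize(a,(400,440)),cv2.resize(im['pixels'][180:345,240:390],(400,440))]))
E
```

```text
clock: 49.38
position: [0.4773, -0.292, 0.116]
ee_rot: [-0.001, 0.998, -0.064, -0.002]
contact_force: [1.0, -0.2, 0.2]
width: 0.0298
gripper_force: 0.0
clock: 50.12
position: [0.4181, -0.0916, 0.2569]
ee_rot: [0.0, 0.998, -0.063, 0.001]
contact_force: [0.4, 0.6, -0.0]
width: 0.0428
gripper_force: 0.0
orange px [299 120  23   9] mean [ 0.125 -0.27   0.019] rect c 127 -271 size 30 75 ang 78.6 z [0.007 0.02  0.027]
orange px [209 133  19   9] mean [ 0.424 -0.361  0.017] rect c 426 -363 size 19 60 ang 81.7 z [0.009 0.018 0.024]
orange px [276 182  27  18] mean [ 0.343 -0.055  0.01 ] rect c 338 -53 size 101 29 ang 16.9 z [0.004 0.01  0.014]
lid [0.0006 0.0005 0.1477] 5815
orange px [479  99  18  17] mean [ 0.71  -0.659  0.129] rect c 724 -686 size 45 112 ang 27.5 z [0.126 0.13  0.135]
orange px [369 174  16  49] mean [ 0.464 -0.372  0.019] rect c 465 -377 size 44 144 ang 86.8 z [0.011 0.019 0.026]
orange px [264 223  12  35] mean [ 0.336 -0.058  0.01 ] rect c 339 -62 size 100 27 ang 4.9 z [0.002 0.011 0.016]
orange px [336 260  34  72] mean [ 0.183 -0.295  0.021] rect c 184 -304 size 63 205 ang 77.4 z [0.013 0.021 0.028]
blue px [333 162  30  65] mean [ 0.484 -0.3    0.01 ] rect c 475 -244 size 166 207 ang 82.2 z [-0.     0.005  0.028]
```

View pics/f.png

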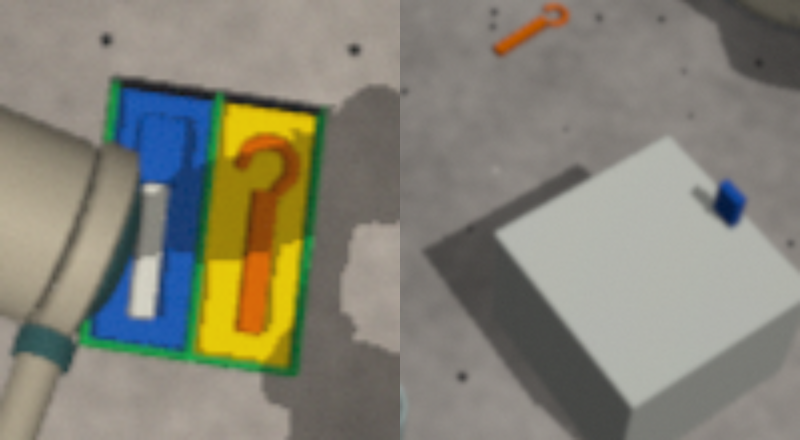

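The brush (head at (165,145)) and the spanner (hook at (268,160)) lie flat in their bays, heads at the black end. The lid is shut and level, and the robot is clear, so I'll hand it in.

```bash
python3 -c "
from rig import manip
print(manip.sign_off())"
```

```text
the job is handed in; nothing more can be done
None
```

The job is handed in, with no verdict returned: all four cartridges stood upright in their own pockets when last seen before the lid went down, the lid is shut, and the brush and spanner lie flat in the blue and yellow compartments, heads to the black end.

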